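# Seat the sensor card in the scale controller

### The job

Lift the green sensor card out of its parking stand and slide it down both guides of the controller's card dock, keeping hold of it until it rests on the sprung contacts, with both red levers still swung out. Then let go and swing the two red levers fully upright, so that they press the card home and hold it. Work gently and by feel: the dock may stand some millimetres off its measured place, so never force the card or the levers, and leave the other things alone.

Things in the scene. Friction and masses are not known exactly. Their poses are not given: they have to be found in the camera images.
- card_grip (a point): centre of the white handle (12 mm thick in x, 44 long in y, 28 high) of the loose green sensor card, 0.12 kg. x across the card, y along its width, z up. Board 96 mm wide, 6 thick; its shoulders lie 26 mm below this point, lower edge 86 mm below; lowest 4 mm: brass lip 90 wide, 4 thick. Stands upright 24 mm deep in the stand's slot: draw it straight up. Fits the dock either way round.
- stand: grey parking stand (fixed), 70 x 124 x 30 mm, origin under its centre, slot along its y axis; slot floor 6 mm above the bench.
- unit: grey controller housing (fixed), 110 mm (x) x 200 mm (y) x 20 mm high, origin under its centre; carries the black card dock with its red levers. y runs along the dock, z up.
- dock_place (a point): nominal dock centre, on the housing's top. x across the slot, y along it, z up. The dock is screwed down through slotted holes: guides, contacts and levers together truly stand up to 6 mm off either way in x and 4.5 mm in y from this and all the nominal points below, unmeasured: find it by feel or sight. Heights are exact. Card's handle centre: 107 mm above this resting on the contacts, 102 seated.
- mouth_place (a point): nominal centre between the two guides' orange flared mouths, at their top, 74 mm above dock_place; same axes. Guides: upright U channels facing each other, 8 mm wide (x), floors 99.5 mm apart (y): card play 1 mm each way in x, 1.75 in y. In their top 14 mm they flare to about 28 mm (x) and 112 mm (y); centre the card by yielding to its side forces.
- contacts_place (a point): nominal centre between the tops of the two sprung contacts that carry the card's lower edge, 21 mm above dock_place; same axes. Pushed down each yields with 1.8 N at first, 3.3 N at 5 mm (seated); solid stops at 6.5 mm. They lift the card again unless the closed levers hold it.
- left_pivot (a point): nominal pivot of the left lever, y +72 mm and z +80 mm from dock_place, same axes; it turns about x. The lever ends 58 mm from the pivot in a paddle 20 mm wide (x), 9 thick, 24 long, centred 46 mm from the pivot; push it inward (-y) from outside, rising with its arc (it binds if a fingertip must slide). Its 30 mm nose points inward and presses the card's shoulder down in the last 0.2 rad.
- right_pivot (a point): nominal pivot of the right lever, y -72 mm and z +80 mm from dock_place; mirror image of the left: push its paddle to +y.
- lever_left (a joint): left red lever (dock's +y end), rad: 0 = upright, closed, against its stop; grows as its top swings outward (+y), limit 1.15; starts swung out. Stays where it is left: friction 0.15 Nm, some 0.09 Nm more while seating.
- lever_right (a joint): right red lever (dock's -y end), mirror image of the left: 0 = upright, closed; grows as its top swings outward (-y).
Mind the look-alikes: they are no part of the job. Of the things like the part that bears card_grip, leave any that is orange; of the rest the larger one is meant.

How it is judged:
On the way:
1. the card is down both guides, resting on the sprung contacts, with both levers still swung out (x of card_grip in the frame of dock_place between -0.01 and 0.01 m and y of card_grip in the frame of dock_place between -0.009 and 0.009 m and angle between card_grip's own z axis and vertical below 0.06 rad and angle between the x axis of card_grip and the x axis of dock_place, either way round below 0.12 rad and z of card_grip in the frame of dock_place between 0.098 and 0.1095 m and value of joint each of lever_left, lever_right above 0.6 rad), for 0.2 s.
At the end, for the whole second after the job is handed in: Card seated upright (0.035 rad) in both guides: handle centre 99 to 104 mm above the housing top, within 10 mm (x) and 9 mm (y) of the nominal dock centre, parallel to the slot (0.12 rad); both levers within 0.04 rad of upright and at rest (x of card_grip in the frame of dock_place between -0.01 and 0.01 m and y of card_grip in the frame of dock_place between -0.009 and 0.009 m and angle between card_grip's own z axis and vertical below 0.06 rad and angle between the x axis of card_grip and the x axis of dock_place, either way round below 0.12 rad and z of card_grip in the frame of dock_place between 0.099 and 0.104 m and angle between card_grip's own z axis and vertical below 0.035 rad and value of joint each of lever_left, lever_right below 0.04 rad and velocity of joint each of lever_left, lever_right below 0.05 rad/s); the robot touches nothing.
It fails at once if the card is forced: more than 25 N between the card and the controller with its dock (contact force between card and unit above 25 N).
It fails at once if the dock or its levers are forced: more than 20 N between the robot and the controller with its dock (contact force between the arm and unit above 20 N).
It fails at once if the card is let go over the dock before it has come down onto the contacts (horizontal distance between card_grip and dock_place below 0.03 m and z of card_grip in the frame of dock_place above 0.115 m and contact force between the fingers and card below 0.3 N).
It fails at once if a bystander is shoved more than 30 mm (distance of any of kraft_box_stamp, tape_measure, label_roll, card_stack, marker_black from where it was at the start of the episode above 0.03 m).
It also fails if it takes over 72 s, if anything falls off the work surface, if the arm or the gripper's body presses on something with over 40 N, if the wrist force passes 120 N, or if a joint passes its speed limit or range.

### The arm

A 7-joint arm with a two-finger parallel gripper is mounted at the origin on a cart in front of the work surface, level with it; the furniture and walls round the work are solid. World frame = base frame: x ahead of the robot, y to its left, z up, the work surface at z = 0. Lengths are in m, angles in rad, forces in N, time in s.
With the tool pointing down it reaches from about 0.4 to 0.9 m from the base axis. Payload 5.5 kg.
Tool frame: the origin (TCP) lies midway between the tips of the shut fingers; the grasp point (between the pads) lies 19 mm behind it; z points along the fingers, y is the line along which they close (so a half turn about z gives the same grasp; the last joint's range is limited). The gripper opens to 92 mm and grips with 3 to 60 N. Pads are 19 mm wide; open, the fingers measure 130 mm over their backs; the gripper's body (75 mm by 190 mm) begins 47 mm behind the grasp point.
Start: joints at [-0.946, 0.501, -0.427, 1.55, 0.221, 1.138, -0.21], TCP at [0.23, 0.608, 0.227] pointing down, gripper open.
Joint ranges: [-2.88, 2.88], [-0.31, 2.03], [-1.54, 1.56], [0.2, 2.42], [-1.41, 4.55], [0.19, 2.02], [-2.57, 2.57]. Speed limits (rad/s): [2.57, 2.57, 3.14, 3.14, 3.14, 3.14, 3.14].

### API

Orientations are given as a unit quaternion [x, y, z, w].
In Python, from station import env, optics gives the robot as it stands. The module is installed in compiled form; this text tells all that it offers.
- The arm moves only by the tool drive_tool, never from a script. Its argument "increments" is a list of rows, each a list of 2 entries, a list of its own where there are three numbers: the shift along the tool's x, y, z in mm, then the turn, a rotation vector about the tool's x, y, z in degrees. In form: [[[x, y, z], [ax, ay, az]], ...]. A call has 1 to 8 rows; each row shifts and turns the commanded pose from where the row before left it, along the tool's axes as they then stand; what a row does not reach is not made up. A row lasts 1/10 s, in which the tool goes at most 50 mm and 8.59 degrees, less where a joint would pass 70% of its speed; a pose out of reach is approached as far as the arm can. A call is refused whole if a number of a shift passes 50 or a number of a turn 8.59, either way. A call with a gripper value outside its range is refused whole. "grip" is the opening, from 0 (shut) to 1 (fully open), set as the call begins (left out, the last holds). The fingers move at their own pace and stop on an object; the grip force is fixed at half the most. Time passes only in rows, so rows that do not move let the fingers close. It gives the time, the measured TCP pose, the force, the opening and the grip force at its end, in the units of the state.
- env.get_obs(): the state, without advancing time (a new reading comes with each control period).
- optics.snapshot(name): name is "scene" or "side" or "wrist"; returns the picture (420x560x3 uint8, red, green, blue); there is no depth.
- optics.camera_info(name): a dict with "K" (3x3 intrinsics, pixels), "T" (4x4, takes a point from camera to world coordinates). Camera axes: x right, y down, z forward; pixel columns grow to the right and rows downward; lengths in m; the calibration is good to about 2 mm. The wrist camera is an equidistant fisheye: a pixel r from the principal point sees the ray r / f radians off the axis. A picture is of the moment at which its call begins: read the wrist's pose just before it. camera_info takes no time and is no camera call; for the wrist camera it gives the pose at the moment of the call.
- env.hand_in(): hands the job in; it is judged then, once.
The state is a dict: "clock": time; "joint_pos": joint angles; "joint_velocities": joint speeds; "tau": joint torques, N m; "ee_pos": TCP position; "orientation": TCP orientation; "force": force on the tool from outside, world axes, zero at the start; "moment": the same for the moment, N m; "width": finger opening in m; "grasp_force": force on a finger pad.
Only numpy, scipy, OpenCV 4.12 (cv2) and the standard library are available. Lean on these libraries where they do the work, as an engineer would, in place of code of your own. Each camera call takes 0.05 s, during which the arm holds its last target. There are 200 camera calls.

## Working session

There is one attempt and no reset: what is moved stays moved. The work goes in short steps, Python scripts to look and compute and a tool call to move; the robot and the scene stay as the last step left them, time stands still between calls to the robot, and variables do not carry over. Pictures are saved under pics/ and viewed, at most 10 in all, crops included, and the job is handed in when it is done.

Besides the shell and the picture viewer there is one more tool, called after "Call:" as name(argument=value, ...) on one line, values as JSON. drive_tool: Moves the arm, as the interface text tells. Its arguments: {"type":"object","properties":{"increments":{"type":"array"},"grip":{"type":"number"}},"required":["increments"]}

```bash
mkdir -p pics; python3 - <<'E'
from station import env, optics
import cv2,numpy as np
np.set_printoptions(precision=4,suppress=True)
print(env.get_obs())
ims=[]
for n in ["scene","side"]:
    c=optics.camera_info(n);print(n,c["K"],c["T"])
    im=optics.snapshot(n);cv2.imwrite(f"pics/{n}0.png",im[...,::-1])
c=optics.camera_info("wrist");print(c)
cv2.imwrite("pics/wrist0.png",optics.snapshot("wrist")[...,::-1])
E
```

```text
{'clock': 0.0, 'joint_pos': array([-0.9458,  0.5018, -0.4268,  1.5514,  0.2208,  1.1383, -0.2103]), 'joint_velocities': array([ 0.0008,  0.0001, -0.0012, -0.001 ,  0.0001, -0.0007, -0.0014]), 'tau': array([  0.0002, -56.6593,  -5.8162, -27.9098,  -0.0686,   0.031 ,
         0.0002]), 'ee_pos': array([0.2299, 0.6072, 0.2257]), 'orientation': array([ 0.1799,  0.9837, -0.0009, -0.0002]), 'force': array([-0.389 , -0.3604,  0.3326]), 'moment': array([ 0.0708,  0.0106, -0.0106]), 'grasp_force': 0.0, 'width': 0.0919169944864527}
scene [[381.0179   0.     278.9099]
 [  0.     381.0179 213.4674]
 [  0.       0.       1.    ]] [[ 0.7833 -0.453   0.4258  0.0833]
 [-0.6215 -0.588   0.5177 -0.4771]
 [ 0.0158 -0.6701 -0.7421  0.71  ]
 [ 0.      0.      0.      1.    ]]
side [[452.5728   0.     273.1732]
 [  0.     452.5728 206.18  ]
 [  0.       0.       1.    ]] [[ 0.9999  0.0001  0.0162  0.4097]
 [-0.014  -0.4957  0.8684 -0.823 ]
 [ 0.0081 -0.8685 -0.4956  0.5278]
 [ 0.      0.      0.      1.    ]]
{'K': array([[325.1923,   0.    , 277.9953],
       [  0.    , 325.1923, 210.2197],
       [  0.    ,   0.    ,   1.    ]]), 'T': array([[ 0.3526,  0.9031,  0.2452,  0.164 ],
       [ 0.9358, -0.34  , -0.0934,  0.6331],
       [-0.0009,  0.2623, -0.965 ,  0.3831],
       [ 0.    ,  0.    ,  0.    ,  1.    ]])}
```

View pics/scene0.png

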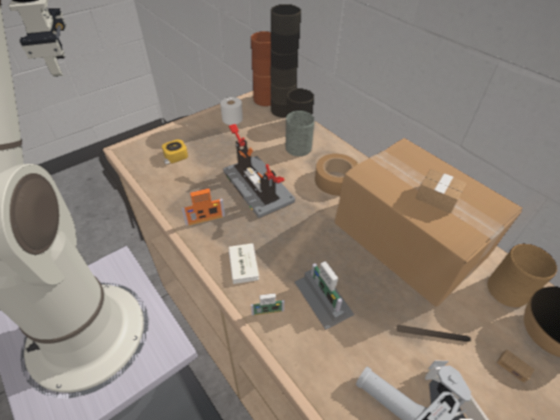

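View pics/side0.png

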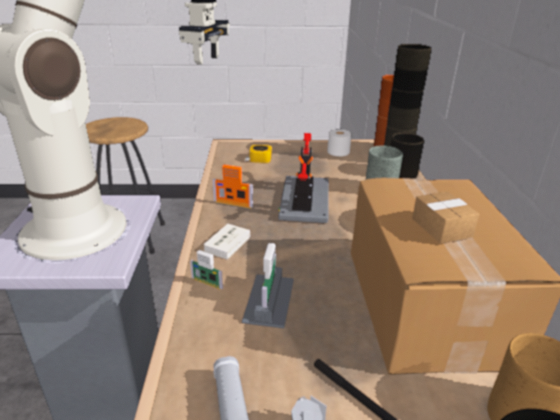

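The scene picture shows three candidates: a large green card in the grey stand (scene 328,275; side 270,262), a small green card (scene 268,303; side 207,268) and an orange card (scene 203,203; side 235,187). I choose the one in the stand. The dock is at scene 258,180 and side 304,180. One close crop composite will check this.

```bash
python3 - <<'E'
import cv2,numpy as np
a=cv2.imread("pics/scene0.png");b=cv2.imread("pics/side0.png")
def crop(im,x,y,w,h,s=4):
    c=cv2.resize(im[y:y+h,x:x+w],None,fx=s,fy=s,interpolation=cv2.INTER_CUBIC)
    for k in range(0,w,10): cv2.line(c,(k*s,0),(k*s,4 if k%50 else 10),(255,255,0),1)
    return c
f=lambda im,x,y: crop(im,x,y,100,75)
cv2.imwrite("pics/crop0.png",np.vstack([np.hstack([f(a,210,125),f(a,285,255)]),np.hstack([f(b,255,130),f(b,225,245)])]))
E
```

```text
(no output)
```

View pics/crop0.png

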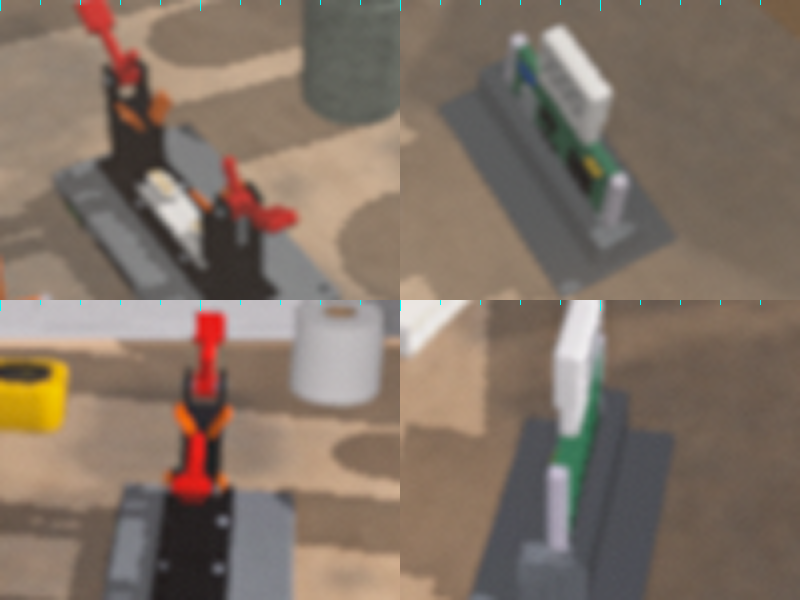

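View pics/wrist0.png

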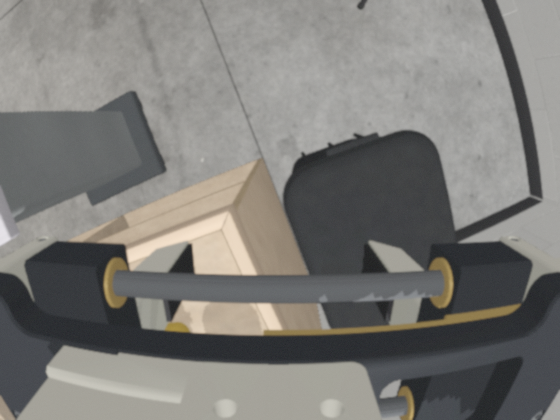

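The crop shows the large green card with its white handle standing in the grey stand, so the choice is right. The dock has orange mouths and red levers swung out. The wrist view looks past the table and is no use yet. Next I triangulate.

```bash
cat > h.py <<'E'
import cv2,numpy as np
from station import env,optics
np.set_printoptions(precision=4,suppress=True)
def ray(n,uv,c=None):
    c=c or optics.camera_info(n);K,T=c["K"],c["T"]
    a=(uv[0]-K[0,2])/K[0,0];b=(uv[1]-K[1,2])/K[1,1]
    if n=="wrist":
        r=np.hypot(a,b);s=np.sin(r)/r if r>1e-9 else 1;d=np.array([a*s,b*s,np.cos(r)])
    else: d=np.array([a,b,1.])
    d=T[:3,:3]@d;return T[:3,3],d/np.linalg.norm(d)
def onz(n,uv,z,c=None):
    o,d=ray(n,uv,c);return o+d*(z-o[2])/d[2]
def tri(rs):
    A=sum(np.eye(3)-np.outer(d,d) for o,d in rs);b=sum((np.eye(3)-np.outer(d,d))@o for o,d in rs)
    p=np.linalg.solve(A,b);return p,max(np.linalg.norm(np.cross(p-o,d)) for o,d in rs)
def blobs(hsv,lo,hi,box,amin=5):
    m=cv2.inRange(hsv,np.array(lo),np.array(hi));k=np.zeros_like(m);x,y,w,h=box;k[y:y+h,x:x+w]=m[y:y+h,x:x+w]
    n,l,s,c=cv2.connectedComponentsWithStats(k)
    return [(s[i],c[i],l==i) for i in range(1,n) if s[i,4]>=amin]
E
python3 - <<'E'
from h import *
H={n:cv2.cvtColor(cv2.imread(f"pics/{n}0.png"),cv2.COLOR_BGR2HSV) for n in("scene","side")}
B={"scene":((210,120,100,75),(310,255,40,40)),"side":((255,130,100,75),(255,240,30,45))}
for n in H:
    for nm,lo,hi,k,j in(("red",(0,190,120),(6,255,255),0,0),("orange",(8,170,120),(16,255,255),0,0),("white",(0,0,165),(179,40,255),1,0)):
        for s,c,l in blobs(H[n],lo,hi,B[n][k],4): print(n,nm,s,c)
    x,y,w,h=B[n][1]
# handle top corner guesses & dock features
P=lambda x,y,ox,oy:(ox+x/4-.4,oy+y/4-.4)
print("stand corners side z0",[onz("side",P(*p,225,245),0.0) for p in((675,435-300),)if 0]) 
pts={"nearpost":(P(222,180,285,255),P(157,168,225,245)),
"farlever paddle":(P(95,12,210,125),P(210,28,255,130)),"nearlever paddle":(P(280,216,210,125),P(192,188,255,130))}
for k,(a,b) in pts.items(): print(k,tri([ray("scene",a),ray("side",b)]))
# unit top corners (z=.02)
for p in((55,180),(180,125)): print("unit scene",onz("scene",P(*p,210,125),.02))
for p in((125,186),(292,190)): print("unit side",onz("side",P(*p,255,130),.02))
# stand plate
for p in((42,105),(275,238)): print("stand scene",onz("scene",P(*p,285,255),0.004))
for p in((273,133),): print("stand side",onz("side",P(*p,225,245),0.004))
E
```

```text
scene orange [248 149   3   6  11] [249.1818 151.5455]
scene white [321 262  17  19 126] [328.9921 270.746 ]
scene white [313 264   3   2   5] [314.2 264.6]
side red [305 134   5  20  67] [306.6418 141.9104]
side red [298 162  10  17  91] [303.0549 171.8571]
side orange [299 156   5   8  26] [300.9231 159.5   ]
side orange [307 157   6   7  16] [309.5    160.0625]
side orange [309 174   2   3   5] [309.6 174.8]
side white [264 243  12  36 285] [268.9158 258.8421]
stand corners side z0 []
nearpost (array([ 0.4065, -0.2721,  0.0689]), np.float64(0.00010777761415087082))
farlever paddle (array([0.5132, 0.2411, 0.1211]), np.float64(0.0011005541839634624))
nearlever paddle (array([0.4864, 0.0144, 0.1214]), np.float64(0.0017797867232533743))
unit scene [0.4594 0.2218 0.02  ]
unit scene [0.5609 0.2176 0.02  ]
unit side [0.461  0.2224 0.02  ]
unit side [0.5676 0.2169 0.02  ]
stand scene [ 0.3944 -0.1592  0.004 ]
stand scene [ 0.4372 -0.2914  0.004 ]
stand side [ 0.4591 -0.1696  0.004 ]
```

```bash
cat >> h.py <<'E'
from scipy.spatial.transform import Rotation as R, Slerp
def ori(yaw,tilt=0.):
    "tool y at world angle yaw (deg); tilt: deg about tool y, finger tips swing toward +tool x for tilt>0"
    c,s=np.cos(np.radians(yaw)),np.sin(np.radians(yaw))
    return R.from_matrix(np.array([[-s,c,0],[c,s,0],[0,0,-1.]]).T)*R.from_euler('y',tilt,degrees=True)
def rows(poses,q=1):
    "increments from the current pose through (pos,R) list"
    o=env.get_obs();p,r=o["ee_pos"],R.from_quat(o["orientation"]);out=[]
    for P,Q in poses:
        d=np.round(r.inv().apply(P-p)*1e3,q);w=np.round((r.inv()*Q).as_rotvec(degrees=True),q)
        out.append([d.tolist(),w.tolist()]);p=p+r.apply(d/1e3);r=r*R.from_rotvec(w,degrees=True)
    for i in range(0,len(out),8): print(str(out[i:i+8]).replace(" ","").replace("-0.0,","0,").replace(".0,",",").replace(".0]","]"))
def line(P,Q,n):
    o=env.get_obs();p=o["ee_pos"];s=Slerp([0,1],R.concatenate([R.from_quat(o["orientation"]),Q]))
    rows([(p+(np.array(P)-p)*k/n,s(k/n)) for k in range(1,n+1)])
def st():
    o=env.get_obs();r=R.from_quat(o["orientation"]).as_matrix()
    print(round(o["clock"],2),o["ee_pos"],"yaw",round(np.degrees(np.arctan2(r[1,1],r[0,1])),2),"z",r[:,2],"F",o["force"],"w",o["width"],o["grasp_force"])
E
python3 -c "
from h import *
line([.49,.05,.25],ori(-7),14)"
```

```text
[[[-31.5,-30.7,-1.7],[0,0,5.4]],[[-34.2,-27.5,-1.7],[0,0,5.5]],[[-36.7,-24.2,-1.6],[0,0,5.4]],[[-38.8,-20.6,-1.7],[0,0,5.5]],[[-40.6,-16.8,-1.7],[0,0,5.4]],[[-42,-12.9,-1.7],[0,0,5.5]],[[-43,-8.8,-1.6],[0,0,5.4]],[[-43.7,-4.7,-1.7],[0,0,5.5]]]
[[[-44,-0.5,-1.7],[0,0,5.4]],[[-43.8,3.6,-1.7],[0,0.1,5.5]],[[-43.2,7.8,-1.7],[0,0,5.4]],[[-42.3,11.8,-1.8],[0,0,5.5]],[[-41,15.9,-1.7],[-0.1,0,5.4]],[[-39.3,19.6,-1.7],[0,0,5.5]]]
```

Call:
drive_tool(increments=[[[-31.5,-30.7,-1.7],[0,0,5.4]],[[-34.2,-27.5,-1.7],[0,0,5.5]],[[-36.7,-24.2,-1.6],[0,0,5.4]],[[-38.8,-20.6,-1.7],[0,0,5.5]],[[-40.6,-16.8,-1.7],[0,0,5.4]],[[-42,-12.9,-1.7],[0,0,5.5]],[[-43,-8.8,-1.6],[0,0,5.4]],[[-43.7,-4.7,-1.7],[0,0,5.5]]])

```text
clock: 0.95
ee_pos: [0.379, 0.2876, 0.2401]
orientation: [0.534, 0.846, 0.0, -0.0]
force: [1.9, 0.9, 0.2]
width: 0.0915
grasp_force: 0.0
```

Call:
drive_tool(increments=[[[-44,-0.5,-1.7],[0,0,5.4]],[[-43.8,3.6,-1.7],[0,0.1,5.5]],[[-43.2,7.8,-1.7],[0,0,5.4]],[[-42.3,11.8,-1.8],[0,0,5.5]],[[-41,15.9,-1.7],[-0.1,0,5.4]],[[-39.3,19.6,-1.7],[0,0,5.5]],[[0,0,0],[0,0,0]],[[0,0,0],[0,0,0]]])

```text
clock: 1.75
ee_pos: [0.4901, 0.0494, 0.2499]
orientation: [0.75, 0.662, 0.001, -0.0]
force: [-0.5, -0.6, -0.3]
width: 0.0921
grasp_force: 0.0
```

```bash
python3 - <<'E'
from h import *
import pickle
st();c=optics.camera_info("wrist");im=optics.snapshot("wrist")
pickle.dump((c,im),open("w1.pkl","wb"));cv2.imwrite("pics/wrist1.png",im[...,::-1])
E
```

```text
1.75 [0.4901 0.0494 0.2499] yaw -7.17 z [ 0.0006  0.0017 -1.    ] F [-0.4552 -0.6074 -0.3057] w 0.09207524690604221 0.0
```

View pics/wrist1.png

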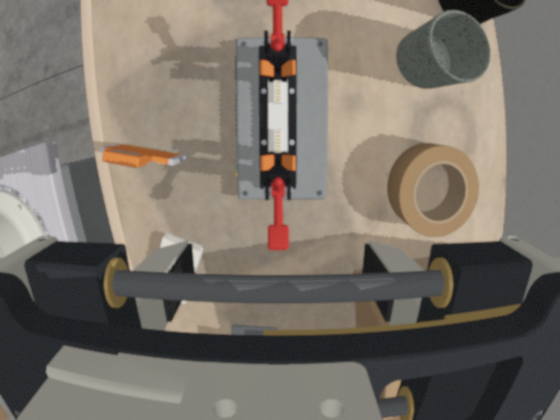

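The wrist view shows the dock from above. The unit corners are at about (237,38), (327,38), (237,198) and (327,198). The orange mouths are at (278,68) and (278,163), and the right lever's paddle is at (278,237). I measure from the masks.

```bash
python3 - <<'E'
from h import *
import pickle
c,im=pickle.load(open("w1.pkl","rb"));h=cv2.cvtColor(im,cv2.COLOR_RGB2HSV)
f=lambda uv,z:onz("wrist",uv,z,c)
C=[f(p,.02) for p in((237,38.5),(326.5,38.5),(237,198),(327,198.5))];print("unit corners",*C,"ctr",np.mean(C,0))
for a,b in((0,1),(2,3),(2,0),(3,1)): d=C[b]-C[a];print(np.linalg.norm(d),np.degrees(np.arctan2(d[1],d[0])))
bl=blobs(h,(6,150,120),(18,255,255),(240,40,80,150),15)
for s,ct,l in bl: print("or",s,ct,f(ct,.090))
l=sum(b[2] for b in bl)>0;ys,xs=np.nonzero(l)
for t,sel in(("far",ys<120),("near",ys>=120)):
    print(t,xs[sel].min(),xs[sel].max(),f((xs[sel].min()-.5,ys[sel].mean()),.094)[:2],f((xs[sel].max()+.5,ys[sel].mean()),.094)[:2], "y",ys[sel].min(),ys[sel].max(),f((278,ys[sel].min()-.5),.094)[:2],f((278,ys[sel].max()+.5),.094)[:2])
for s,ct,l in blobs(h,(0,190,100),(5,255,255),(250,0,60,260),30): print("red",s,ct,f(ct,.12))
# paddle near
ys,xs=np.nonzero(cv2.inRange(h,np.array((0,190,100)),np.array((5,255,255)))[226:250,260:300]);print("paddle",xs.mean()+260,ys.mean()+226,f((xs.mean()+260,ys.mean()+226),.121))
for s,ct,l in blobs(h,(0,0,190),(179,60,255),(262,75,35,80),40): print("white",s,ct,f(ct,.041))
E
```

```text
unit corners [0.4638 0.231  0.02  ] [0.5691 0.2183 0.02  ] [0.438  0.0377 0.02  ] [0.5477 0.0235 0.02  ] ctr [0.5047 0.1276 0.02  ]
0.10606291464861618 -6.843412921859285
0.11070778576954876 -7.389539771614607
0.19499466955769432 82.38007721183484
0.1960421546672907 83.74031203226592
or [260  60  14  17 202] [266.2525  68.2475] [0.4946 0.1763 0.09  ]
or [282  60  14  16 176] [288.5682  68.0114] [0.5158 0.1738 0.09  ]
or [261 154  14  17 202] [267.0842 161.7129] [0.4838 0.0849 0.09  ]
or [282 155  13  16 176] [288.5398 161.6477] [0.5047 0.0824 0.09  ]
far 260 295 [0.4883 0.1765] [0.5222 0.1723] y 60 76 [0.5067 0.1828] [0.5047 0.166 ]
near 261 294 [0.4777 0.0862] [0.5103 0.0822] y 154 170 [0.4955 0.092 ] [0.4934 0.0755]
paddle nan nan [nan nan nan]
white [ 269   81   18   70 1042] [278.7159 115.5912] [0.5009 0.1297 0.041 ]<stdin>:14: RuntimeWarning: Mean of empty slice.
  ret = ret.dtype.type(ret / rcount)
```

```bash
python3 -c "
from h import *
line([.402,-.30,.25],ori(-10),8)"
```

```text
[[[-44.9,-5.5,-0.1],[0,0,0.4]],[[-44.9,-5.2,-0.1],[0,0,0.3]],[[-44.9,-5,-0.2],[0,0,0.4]],[[-45,-4.7,-0.1],[0,-0.1,0.4]],[[-45,-4.3,-0],[0,0,0.4]],[[-45,-4,-0.1],[0,0,0.3]],[[-45,-3.8,-0],[0,0,0.4]],[[-45.1,-3.5,-0],[0,0,0.4]]]
```

Call:
drive_tool(increments=[[[-44.9,-5.5,0],[0,0,0.4]],[[-44.9,-5.2,-0.1],[0,0,0.3]],[[-44.9,-5,-0.2],[0,0,0.4]],[[-45,-4.7,-0.1],[0,-0.1,0.4]],[[-45,-4.3,0],[0,0,0.4]],[[-45,-4,-0.1],[0,0,0.3]],[[-45,-3.8,0],[0,0,0.4]],[[-45.1,-3.5,0],[0,0,0.4]]])

```text
clock: 2.6
ee_pos: [0.4027, -0.2999, 0.2503]
orientation: [0.765, 0.644, 0.001, 0.0]
force: [0.6, 0.6, -0.0]
width: 0.0919
grasp_force: 0.0
```

Call:
drive_tool(increments=[[[0,0,0],[0,0,0]],[[0,0,0],[0,0,0]]])

```text
clock: 2.8
ee_pos: [0.4024, -0.2996, 0.2499]
orientation: [0.766, 0.643, 0.0, -0.0]
force: [0.9, 1.1, -0.5]
width: 0.0922
grasp_force: 0.0
```

```bash
python3 - <<'E'
from h import *
import pickle
st();c=optics.camera_info("wrist");im=optics.snapshot("wrist")
pickle.dump((c,im),open("w2.pkl","wb"));cv2.imwrite("pics/wrist2.png",im[...,::-1])
E
```

```text
2.8 [ 0.4024 -0.2996  0.2499] yaw -10.02 z [ 0.0005  0.0009 -1.    ] F [ 0.864   1.0914 -0.4739] w 0.09215322557354237 0.0
```

View pics/wrist2.png

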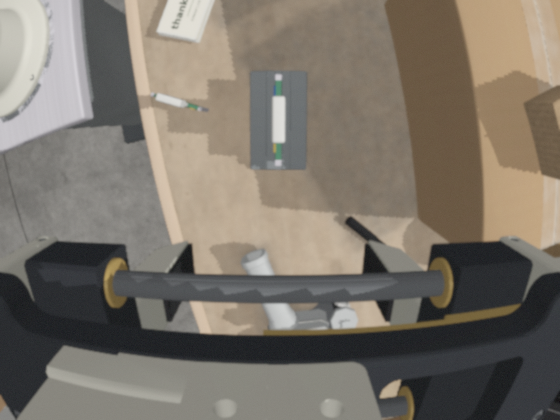

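The wrist view shows the stand at about (279,120) with the white handle at (279,119), rows 96 to 142, almost aligned with the image columns.

```bash
python3 - <<'E'
from h import *
import pickle
c,im=pickle.load(open("w2.pkl","rb"));h=cv2.cvtColor(im,cv2.COLOR_RGB2HSV)
f=lambda uv,z:onz("wrist",uv,z,c)
for s,ct,l in blobs(h,(0,0,165),(179,40,255),(260,65,40,110),8):
    r=cv2.minAreaRect(np.argwhere(l)[:,::-1].astype(np.float32));print(s,ct,r)
    if s[4]>200:
        z=.106;x,y,w,hh=s[:4];m=f(ct,z);a=f((ct[0],y-.5),z);b=f((ct[0],y+hh-.5),z);print("handle",m,a,b,np.linalg.norm(a-b));L=l
ys,xs=np.nonzero(L);k=np.polyfit(ys,xs,1);a=f((k[0]*97+k[1],97),.106);b=f((k[0]*140+k[1],140),.106);d=a-b
print("yaw",np.degrees(np.arctan2(d[1],d[0]))-90)
line([.416,-.225,.16],ori(-10),4)
E
```

```text
[275  74   7   7  41] [277.878  76.878] ((278.0, 77.0), (6.0, 6.0), 90.0)
[272  96  14  47 622] [278.2717 118.7299] ((278.4999694824219, 118.99998474121094), (12.999998092651367, 45.99999237060547), 0.0)
handle [ 0.4159 -0.2247  0.106 ] [ 0.4196 -0.2034  0.106 ] [ 0.4121 -0.2464  0.106 ] 0.04363655785771387
[275 160   7   6  37] [277.7568 162.5135] ((278.0, 162.5), (5.0, 6.0), 90.0)
yaw -10.646150002306825
[[[18.6,0,22.5],[0,0,0]],[[18.7,0.1,22.5],[0,0,0.1]],[[18.6,0,22.5],[0,-0.1,-0]],[[18.6,0,22.5],[0,0,0]]]
```

Call:
drive_tool(increments=[[[25,0,10],[0,0,0.2]],[[25,0,15],[0,0,0.1]],[[24.4,0.1,20],[0,0,0]],[[0,0,30],[0,0,0]],[[0,0,40],[0,0,0]],[[0,0,40],[0,0,0]],[[0,0,21],[0,0,0]],[[0,0,0],[0,0,0]]])

```text
clock: 3.65
ee_pos: [0.414, -0.2233, 0.0715]
orientation: [0.766, 0.642, -0.001, -0.003]
force: [-0.5, 0.4, -0.4]
width: 0.0918
grasp_force: 0.0
```

```bash
python3 -c "
from h import *
st()"
```

```text
3.65 [ 0.414  -0.2233  0.0715] yaw -10.07 z [-0.005   0.0036 -1.    ] F [-0.5207  0.4433 -0.3596] w 0.09181011959525201 0.0
```

Call:
drive_tool(increments=[[[0,0,0],[0,0,0]],[[0,0,0],[0,0,0]]])

```text
clock: 3.85
ee_pos: [0.4173, -0.2268, 0.0757]
orientation: [0.767, 0.641, 0.001, 0.001]
force: [0.7, 0.4, 0.9]
width: 0.0917
grasp_force: 0.0
```

```bash
python3 -c "
from h import *
st()"
```

```text
3.85 [ 0.4173 -0.2268  0.0757] yaw -10.23 z [ 0.0035 -0.0005 -1.    ] F [0.7203 0.3734 0.917 ] w 0.09169709276451768 0.0
```

Call:
drive_tool(increments=[[[0,0,0],[0,0,0]],[[0,0,0],[0,0,0]],[[0,0,0],[0,0,0]],[[0,0,0],[0,0,0]],[[0,0,0],[0,0,0]],[[0,0,0],[0,0,0]],[[0,0,0],[0,0,0]],[[0,0,0],[0,0,0]]], grip=0)

```text
clock: 4.65
ee_pos: [0.4157, -0.2272, 0.0742]
orientation: [0.768, 0.641, 0.0, 0.0]
force: [0.3, 0.4, -0.1]
width: 0.0322
grasp_force: 0.0
```

```bash
python3 -c "
from h import *
st()"
```

```text
4.65 [ 0.4157 -0.2272  0.0742] yaw -10.33 z [ 0.0008  0.     -1.    ] F [ 0.3318  0.409  -0.0867] w 0.03220973835753478 0.0
```

Call:
drive_tool(increments=[[[2,0,0],[0,0,0]],[[0,0,0],[0,0,0]],[[0,0,0],[0,0,0]],[[0,0,0],[0,0,0]],[[0,0,0],[0,0,0]],[[0,0,0],[0,0,0]]])

```text
clock: 5.25
ee_pos: [0.4161, -0.2252, 0.0742]
orientation: [0.768, 0.641, 0.0, 0.0]
force: [1.2, 0.2, -0.5]
width: 0.012
grasp_force: 30.0
```

Call:
drive_tool(increments=[[[0,0,-5],[0,0,0]],[[0,0,-10],[0,0,0]],[[0,0,-10],[0,0,0]],[[0,0,-10],[0,0,0]],[[0,0,-20],[0,0,0]],[[0,0,-40],[0,0,0]],[[0,0,-45],[0,0,0]],[[0,0,-20],[0,0,0]]])

```text
clock: 6.05
ee_pos: [0.4176, -0.2264, 0.2391]
orientation: [0.768, 0.64, 0.002, 0.003]
force: [0.9, -0.4, -1.2]
width: 0.0118
grasp_force: 30.0
```

```bash
python3 - <<'E'
from h import *
st()
D=np.array([.4998,.129,0]);line([*D[:2],.235],ori(-6.9),10)
E
```

```text
6.05 [ 0.4176 -0.2264  0.2391] yaw -10.36 z [ 0.0071 -0.0023 -1.    ] F [ 0.8828 -0.3971 -1.2281] w 0.011796681845843189 29.99934822320938
[[[36.4,1.7,0.4],[0,0,-0.3]],[[36.5,1.9,0.4],[0.1,0,-0.4]],[[36.4,2.1,0.4],[0,0,-0.3]],[[36.4,2.3,0.3],[0.1,0,-0.4]],[[36.4,2.6,0.4],[0,0,-0.3]],[[36.3,2.8,0.4],[0.1,0,-0.4]],[[36.4,3,0.4],[0,0,-0.3]],[[36.3,3.3,0.3],[0,0.1,-0.4]]]
[[[36.3,3.4,0.5],[0.1,0,-0.3]],[[36.3,3.7,0.4],[0,0,-0.4]]]
```

Call:
drive_tool(increments=[[[25,1.2,0],[0,0,-0.3]],[[36.5,1.9,0],[0,0,-0.4]],[[36.4,2.1,0],[0,0,-0.3]],[[36.4,2.3,0],[0,0,-0.4]],[[36.4,2.6,0],[0,0,-0.3]],[[36.3,2.8,0],[0,0,-0.4]],[[36.4,3,0],[0,0,-0.3]],[[36.3,3.3,0],[0,0,-0.4]]])

```text
clock: 6.85
ee_pos: [0.4792, 0.0493, 0.2354]
orientation: [0.752, 0.659, 0.001, 0.001]
force: [0.1, -0.6, -1.0]
width: 0.0117
grasp_force: 30.0
```

Call:
drive_tool(increments=[[[36.3,3.4,0],[0,0,-0.3]],[[30,3.5,0],[0,0,-0.4]],[[16,1,0],[0,0,0]],[[0,0,0],[0,0,0]],[[0,0,0],[0,0,0]],[[0,0,0],[0,0,0]]])

```text
clock: 7.45
ee_pos: [0.4972, 0.1264, 0.2344]
orientation: [0.749, 0.663, -0.0, 0.001]
force: [0.8, -0.3, -1.5]
width: 0.0119
grasp_force: 30.0
```

```bash
python3 - <<'E'
from h import *
st();c=optics.camera_info("wrist")
im=optics.snapshot("wrist");s=optics.snapshot("side");s2=optics.snapshot("scene")
st();f=lambda im,x,y,w=100,h=75:cv2.resize(im[y:y+h,x:x+w],(400,300),interpolation=cv2.INTER_CUBIC)
cv2.imwrite("pics/m1.png",np.vstack([np.hstack([f(im,200,60,160,120),f(im,180,150,200,150)]),np.hstack([f(s2,215,115),f(s,255,110)])])[...,::-1])
D=np.array([.4998,.129]);line([*D,.170],ori(-6.9),4)
E
```

```text
7.45 [0.4972 0.1264 0.2344] yaw -6.99 z [ 0.0007 -0.0011 -1.    ] F [ 0.7503 -0.2786 -1.4693] w 0.011878124456623543 29.999070167541504
7.6 [0.4973 0.127  0.2344] yaw -6.97 z [ 0.0009 -0.0004 -1.    ] F [-0.3563  0.5568 -0.8557] w 0.012167193435996584 29.999164938926697
[[[0.6,0.5,16.1],[0,0,-0]],[[0.5,0.6,16.1],[0,0,-0]],[[0.6,0.5,16.1],[0,0,-0]],[[0.6,0.6,16.1],[0.1,0,-0.1]]]
```

View pics/m1.png

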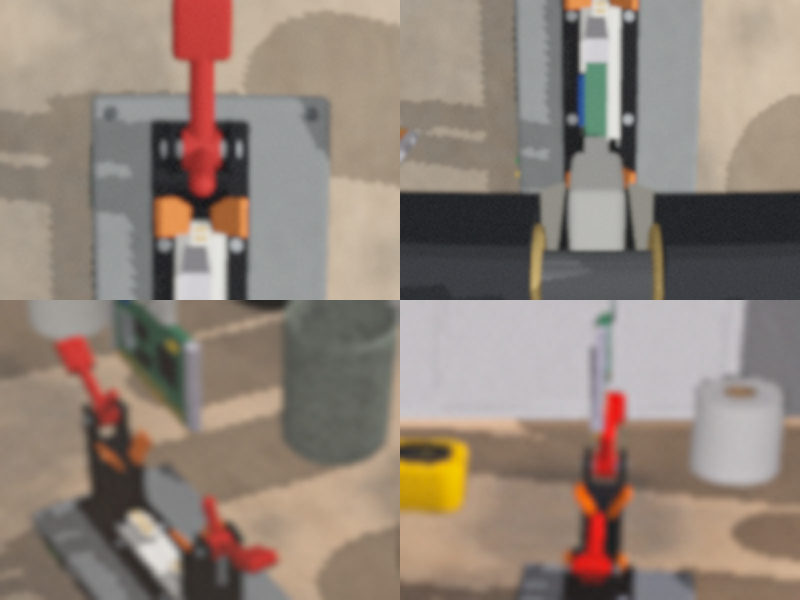

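The mosaic shows the card held upright over the dock, with both levers still out. The far mouth's orange pair is centred near wrist (280.6,146), and the card top is near (278,200).

```bash
python3 - <<'E'
from h import *
c=optics.camera_info("wrist");im=optics.snapshot("wrist");h=cv2.cvtColor(im,cv2.COLOR_RGB2HSV);st()
u=np.array([np.cos(np.radians(-6.9)),np.sin(np.radians(-6.9)),0]);v=np.array([-u[1],u[0],0]);D=np.array([.4998,.129,0])
for s,ct,l in blobs(h,(6,150,120),(18,255,255),(250,130,60,35),15):
    p=onz("wrist",ct,.090,c);print(s,ct,p,"dock",u@(p-D),v@(p-D))
for s,ct,l in blobs(h,(50,60,40),(90,255,255),(255,170,50,60),15):
    p=onz("wrist",ct,.226,c);print("green",s,ct,p,"dock",u@(p-D),v@(p-D))
t=env.get_obs()["ee_pos"];print("tcp",u@(t-D),v@(t-D))
line([*D[:2],.17],ori(-6.9),4)
E
```

```text
7.65 [0.4973 0.1274 0.2344] yaw -6.94 z [ 0.001  -0.0002 -1.    ] F [ 1.0434 -0.6671 -1.1119] w 0.011515239059120252 29.999158680438995
[262 139  15  16 197] [268.1675 146.4518] [0.4945 0.178  0.09  ] dock -0.01114436240587092 0.0480253082722539
[285 140  13  15 167] [291.7006 146.7904] [0.5161 0.1751 0.09  ] dock 0.010616241140927078 0.047732337963031855
green [272 182  11  36 342] [277.2515 199.4415] [0.5009 0.1589 0.226 ] dock -0.002510856300602078 0.029774330555496206
tcp -0.002243179623055854 -0.0018699389120635566
[[[0.5,0.5,16.1],[0,0,-0]],[[0.4,0.6,16.1],[0,0,-0]],[[0.5,0.5,16.1],[0,0,-0]],[[0.5,0.6,16.1],[0.1,0,-0]]]
```

Call:
drive_tool(increments=[[[0.6,0.6,16],[0,0,0]],[[0.6,0.6,16],[0,0,0]],[[0.6,0.6,16],[0,0,0]],[[0.5,0.6,16],[0,0,0]],[[0,0,0],[0,0,0]],[[0,0,0],[0,0,0]],[[0,0,0],[0,0,0]]])

```text
clock: 8.35
ee_pos: [0.5007, 0.1306, 0.1713]
orientation: [0.748, 0.664, 0.001, 0.001]
force: [0.5, 0.0, -2.0]
width: 0.0121
grasp_force: 30.0
```

```bash
cat >> h.py <<'E'
def dk():
    u=np.array([np.cos(np.radians(-6.9)),np.sin(np.radians(-6.9)),0]);v=np.array([-u[1],u[0],0]);D=np.array([.4998,.129,0])
    o=env.get_obs();t=o["ee_pos"];F=o["force"];st();print("dock-frame tcp mm",1e3*u@(t-D),1e3*v@(t-D),"F",u@F,v@F,F[2],"M",o["moment"])
E
python3 -c "
from h import *
dk()"
```

```text
8.35 [0.5007 0.1306 0.1713] yaw -6.85 z [ 0.0024  0.0004 -1.    ] F [ 0.4836  0.0072 -2.0375] w 0.012134922038799087 29.999185502529144
dock-frame tcp mm 0.7406979638074722 1.6902802412919482 F 0.4791891037612872 0.06523865845540268 -2.0375230841743517 M [-0.1504  0.0532 -0.0276]
```

Call:
drive_tool(increments=[[[-1.2,-0.4,2],[0,0,0]],[[0,0,2],[0,0,0]],[[0,0,2],[0,0,0]],[[0,0,2],[0,0,0]],[[0,0,2],[0,0,0]],[[0,0,2],[0,0,0]],[[0,0,0],[0,0,0]],[[0,0,0],[0,0,0]]])

```text
clock: 9.15
ee_pos: [0.4995, 0.1295, 0.1583]
orientation: [0.748, 0.664, 0.0, 0.0]
force: [-0.5, 1.0, -1.2]
width: 0.0118
grasp_force: 30.0
```

```bash
python3 -c "
from h import *
dk()"
```

```text
9.15 [0.4995 0.1295 0.1583] yaw -6.82 z [ 0.0008 -0.0001 -1.    ] F [-0.5118  0.963  -1.2289] w 0.011777334058589847 29.999187290668488
dock-frame tcp mm -0.3484638141147646 0.42878947607666607 F -0.6238289717405936 0.894507746436036 -1.228937598419332 M [-0.0573  0.12   -0.0517]
```

Now 4 mm inside the flare, with no notable force. I carry on slowly.

Call:
drive_tool(increments=[[[0,0,1.5],[0,0,0]],[[0,0,1.5],[0,0,0]],[[0,0,1.5],[0,0,0]],[[0,0,1.5],[0,0,0]],[[0,0,0],[0,0,0]],[[0,0,0],[0,0,0]]])

```text
clock: 9.75
ee_pos: [0.4995, 0.1295, 0.1523]
orientation: [0.748, 0.664, 0.0, 0.0]
force: [0.6, -0.5, -1.5]
width: 0.0116
grasp_force: 30.0
```

```bash
python3 -c "
from h import *
dk()"
```

```text
9.75 [0.4995 0.1295 0.1523] yaw -6.83 z [ 0.0008 -0.     -1.    ] F [ 0.555  -0.5296 -1.4849] w 0.011616312622262521 29.999299943447113
dock-frame tcp mm -0.36242063101039246 0.4395103541884455 F 0.6145795949029134 -0.4591022720156111 -1.4849495398221415 M [-0.0874  0.0485 -0.0283]
```

Call:
drive_tool(increments=[[[0,0,1],[0,0,0]],[[0,0,1],[0,0,0]],[[0,0,1],[0,0,0]],[[0,0,1],[0,0,0]],[[0,0,1],[0,0,0]],[[0,0,1],[0,0,0]],[[0,0,0],[0,0,0]],[[0,0,0],[0,0,0]]])

```text
clock: 10.55
ee_pos: [0.4995, 0.1295, 0.1463]
orientation: [0.748, 0.664, 0.0, 0.0]
force: [0.4, -0.1, -0.8]
width: 0.0117
grasp_force: 30.0
```

```bash
python3 -c "
from h import *
dk()"
```

```text
10.55 [0.4995 0.1295 0.1463] yaw -6.83 z [ 0.0009 -0.     -1.    ] F [ 0.4328 -0.0623 -0.789 ] w 0.011725959960409727 29.999274909496307
dock-frame tcp mm -0.3313388378649908 0.43136354943578914 F 0.43714993902676813 -0.009886429496717654 -0.7889606717261756 M [-0.1088  0.1082  0.0144]
```

Call:
drive_tool(increments=[[[0,0,1.2],[0,0,0]],[[0,0,1.2],[0,0,0]],[[0,0,1.2],[0,0,0]],[[0,0,1.2],[0,0,0]],[[0,0,1.2],[0,0,0]],[[0,0,0],[0,0,0]],[[0,0,0],[0,0,0]]])

```text
clock: 11.25
ee_pos: [0.4995, 0.1295, 0.1403]
orientation: [0.748, 0.664, 0.0, 0.0]
force: [0.0, -0.1, -0.8]
width: 0.0117
grasp_force: 30.0
```

```bash
python3 -c "
from h import *
dk()"
```

```text
11.25 [0.4995 0.1295 0.1403] yaw -6.83 z [ 0.0008 -0.     -1.    ] F [ 0.0435 -0.1042 -0.8036] w 0.011663041491029098 29.999297261238098
dock-frame tcp mm -0.3344203854690733 0.4300901659254525 F 0.0557080198631897 -0.09817612583825974 -0.8036339045382012 M [-0.0842  0.0145 -0.0341]
```

Call:
drive_tool(increments=[[[0,0,3],[0,0,0]],[[0,0,3],[0,0,0]],[[0,0,3],[0,0,0]],[[0,0,3],[0,0,0]],[[0,0,3],[0,0,0]],[[0,0,3],[0,0,0]],[[0,0,3],[0,0,0]],[[0,0,0],[0,0,0]]])

```text
clock: 12.05
ee_pos: [0.4992, 0.1294, 0.1188]
orientation: [0.748, 0.664, -0.0, 0.0]
force: [0.8, -0.6, -0.6]
width: 0.0116
grasp_force: 30.0
```

```bash
python3 -c "
from h import *
dk()"
```

```text
12.05 [0.4992 0.1294 0.1188] yaw -6.83 z [ 0.0001 -0.0003 -1.    ] F [ 0.8447 -0.5609 -0.6138] w 0.011617612616223998 29.999086260795593
dock-frame tcp mm -0.6142027042489162 0.28873992567754436 F 0.9059912615896776 -0.45540257138984 -0.6137775431711467 M [-0.0546  0.057  -0.0783]
```

Call:
drive_tool(increments=[[[0,0,2],[0,0,0]],[[0,0,2],[0,0,0]],[[0,0,2],[0,0,0]],[[0,0,1.5],[0,0,0]],[[0,0,1],[0,0,0]],[[0,0,1],[0,0,0]],[[0,0,0],[0,0,0]],[[0,0,0],[0,0,0]]])

```text
clock: 12.85
ee_pos: [0.4996, 0.1295, 0.1099]
orientation: [0.748, 0.664, 0.0, 0.0]
force: [-0.3, -0.0, -1.2]
width: 0.0121
grasp_force: 30.0
```

```bash
python3 -c "
from h import *
dk()"
```

```text
12.85 [0.4996 0.1295 0.1099] yaw -6.83 z [ 0.001  0.    -1.   ] F [-0.2781 -0.0251 -1.2387] w 0.012059030036916106 29.999186396598816
dock-frame tcp mm -0.238319179276459 0.46368352699141274 F -0.2730401708083619 -0.058311012364032425 -1.238656251493096 M [-0.0807  0.024  -0.0107]
```

Call:
drive_tool(increments=[[[0,0,0.6],[0,0,0]],[[0,0,0.6],[0,0,0]],[[0,0,0.6],[0,0,0]],[[0,0,0.6],[0,0,0]],[[0,0,0],[0,0,0]],[[0,0,0],[0,0,0]],[[0,0,0],[0,0,0]]])

```text
clock: 13.55
ee_pos: [0.4997, 0.1295, 0.1076]
orientation: [0.748, 0.664, 0.001, 0.0]
force: [0.2, 0.4, 2.7]
width: 0.0119
grasp_force: 30.0
```

```bash
python3 -c "
from h import *
dk()"
```

```text
13.55 [0.4997 0.1295 0.1076] yaw -6.83 z [ 0.0013  0.0001 -1.    ] F [0.2031 0.3608 2.7321] w 0.01187880920152825 29.99990701675415
dock-frame tcp mm -0.11600191637166078 0.529682190835666 F 0.15832355785966412 0.3826044825264774 2.732095596393504 M [-0.1469  0.2595  0.0194]
```

The card rests on the contacts, with 2.7 N upward against about -1.2 N before. I release it and rise.

Call:
drive_tool(increments=[[[0,0,0],[0,0,0]],[[0,0,0],[0,0,0]],[[0,0,0],[0,0,0]],[[0,0,0],[0,0,0]],[[0,0,0],[0,0,0]],[[0,0,0],[0,0,0]]], grip=0.6)

```text
clock: 14.15
ee_pos: [0.4995, 0.1294, 0.1074]
orientation: [0.748, 0.664, 0.0, 0.0]
force: [-0.7, 0.7, -0.1]
width: 0.0534
grasp_force: 0.0
```

Call:
drive_tool(increments=[[[0,0,-15],[0,0,0]],[[0,0,-30],[0,0,0]],[[0,0,-40],[0,0,0]],[[0,0,-40],[0,0,0]],[[0,0,-20],[0,0,0]],[[0,0,0],[0,0,0]],[[0,0,0],[0,0,0]]])

```text
clock: 14.85
ee_pos: [0.4994, 0.1295, 0.2525]
orientation: [0.748, 0.664, 0.001, 0.0]
force: [-0.0, -0.0, -0.4]
width: 0.055
grasp_force: 0.0
```

```bash
python3 - <<'E'
from h import *
dk();c=optics.camera_info("wrist")
im=optics.snapshot("wrist");s=optics.snapshot("side");s2=optics.snapshot("scene")
f=lambda im,x,y,w=100,h=75:cv2.resize(im[y:y+h,x:x+w],(400,300),interpolation=cv2.INTER_CUBIC)
cv2.imwrite("pics/m2.png",np.vstack([np.hstack([f(im,200,60,160,120),f(im,180,150,200,150)]),np.hstack([f(s2,215,115),f(s,255,110)])])[...,::-1])
h=cv2.cvtColor(im,cv2.COLOR_RGB2HSV)
for b in blobs(h,(0,190,90),(5,255,255),(240,0,90,240),30): print(b[0],b[1])
for n,q in(("side",s),("scene",s2)):
    for b in blobs(cv2.cvtColor(q,cv2.COLOR_RGB2HSV),(0,180,90),(6,255,255),(210,110,150,90),10): print(n,b[0],b[1])
E
```

```text
14.85 [0.4994 0.1295 0.2525] yaw -6.82 z [ 0.0015  0.0002 -1.    ] F [-0.0032 -0.0003 -0.3807] w 0.054984157336324335 0.0
dock-frame tcp mm -0.488896339823209 0.42518536239644883 F -0.003178057563949887 -0.0007215022882634497 -0.3807303097159946 M [-0.1403  0.0932 -0.0364]
side [304 134   7   8  43] [307.2093 137.2791]
side [298 164  10  16  94] [302.8191 172.9681]
scene [230 125   7   8  34] [233.5588 128.2647]
scene [268 170   4   6  18] [269.2222 173.1111]
scene [276 178   7   4  19] [278.9474 179.1579]
```

View pics/m2.png

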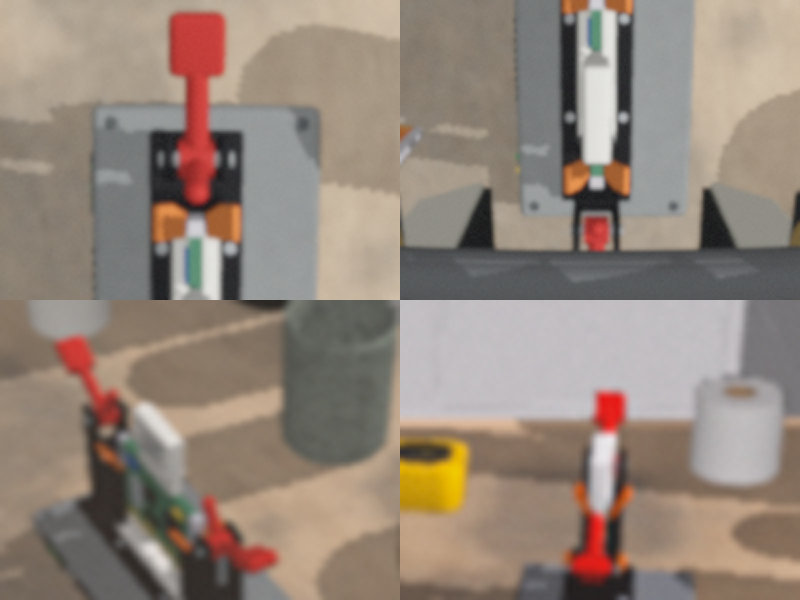

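The mosaic shows the card down in both guides and both levers still out. Next I plan the left lever: the tool tilts and follows the lever's tip along its arc.

```bash
cat >> h.py <<'E'
U=np.array([np.cos(np.radians(-6.9)),np.sin(np.radians(-6.9)),0]);V=np.array([-U[1],U[0],0]);D=np.array([.4998,.129,0])
def lev(side,th,gap=0.,s=12.,k=.6,piv=72.4):
    "tool pose touching the tip of a lever at angle th (rad); gap mm held off; side +1 left, -1 right"
    f=k*th;u=np.array([np.sin(th),np.cos(th)]);n=np.array([np.cos(th),-np.sin(th)]);a=np.array([-np.sin(f),-np.cos(f)]);m=np.array([-np.cos(f),np.sin(f)])
    t=np.array([piv,100.])+58*u+4.5*n+s*a-(9.5+gap)*m
    return D+V*side*t[0]/1e3+np.array([0,0,t[1]/1e3]),ori(-6.9,-side*np.degrees(f))
def seq(*ps):
    "poses through waypoints (pos,R,n)"
    o=env.get_obs();p,r=o["ee_pos"],R.from_quat(o["orientation"]);out=[]
    for P,Q,n in ps:
        s=Slerp([0,1],R.concatenate([r,Q]));out+=[(p+(P-p)*k/n,s(k/n)) for k in range(1,n+1)];p,r=P,Q
    rows(out)
E
python3 - <<'E'
from h import *
print("roll",tri([ray("scene",(231,108)),ray("side",(339,140))]))
P,Q=lev(1,1.15,15);print(P)
A=D+V*.155+np.array([0,0,.235])
seq((A,Q,6),(np.array([*A[:2],.12]),Q,4),(P,Q,2))
E
```

```text
roll (array([0.6272, 0.4356, 0.0365]), np.float64(0.0014543351859166765))
[0.5164 0.2664 0.0947]
[[[25.8,0.3,2.6],[0,-6.6,0]],[[26,0.2,-0.3],[0,-6.6,0]],[[25.7,0.3,-3.4],[0,-6.5,0.1]],[[25.2,0.2,-6.2],[0,-6.6,-0]],[[24.4,0.3,-9.1],[-0.1,-6.6,-0]],[[23.1,0.2,-11.8],[0,-6.6,0]],[[18.3,0,22.1],[0,0,0]],[[18.3,0,22.2],[0,0,0]]]
[[[18.3,0,22.2],[0,0,0]],[[18.3,-0.1,22.1],[0,0,0]],[[1.7,0,15],[0,0,0]],[[1.6,0,15.1],[0,0,0]]]
```

Call:
drive_tool(increments=[[[25.8,0.3,2.6],[0,-6.6,0]],[[26,0.2,-0.3],[0,-6.6,0]],[[25.7,0.3,-3.4],[0,-6.5,0]],[[25.2,0.2,-6.2],[0,-6.6,0]],[[24.4,0.3,-9.1],[0,-6.6,0]],[[23.1,0.2,-11.8],[0,-6.6,0]],[[0,0,0],[0,0,0]],[[0,0,0],[0,0,0]]], grip=0)

```text
clock: 15.8
ee_pos: [0.5178, 0.284, 0.2321]
orientation: [0.702, 0.626, -0.256, 0.225]
force: [0.1, -0.5, 0.2]
width: 0.0008
grasp_force: 0.0
```

```bash
python3 - <<'E'
from h import *
dk()
P,Q=lev(1,1.15,15);A=D+V*.155
seq((np.array([*A[:2],.12]),Q,5),(P,Q,2))
E
```

```text
15.8 [0.5178 0.284  0.2321] yaw -6.64 z [-0.0773 -0.6356 -0.7682] F [ 0.0647 -0.4824  0.1949] w 0.0007811071224586456 0.0
dock-frame tcp mm -0.7203481542846263 156.06919798535404 F 0.12223091300907558 -0.47115868579482917 0.19486755103812253 M [ 0.6118 -0.0468 -0.0105]
[[[14.2,0.2,17.4],[0,0.1,0.1]],[[14.2,0.3,17.3],[0,0,0]],[[14.1,0.2,17.4],[0,0.1,0.1]],[[14.1,0.2,17.4],[0,0,0.1]],[[14.2,0.1,17.5],[0,0.1,0.1]],[[1.6,0,15],[0,0,-0]],[[1.7,0,15],[0,0,-0]]]
```

Call:
drive_tool(increments=[[[14.2,0.2,17.4],[0,0,0]],[[14.2,0.3,17.3],[0,0,0]],[[14.1,0.2,17.4],[0,0,0]],[[14.1,0.2,17.4],[0,0,0]],[[14.2,0.1,17.5],[0,0.1,0]],[[1.6,0,15],[0,0,0]],[[1.7,0,15],[0,0,0]],[[0,0,0],[0,0,0]]])

```text
clock: 16.6
ee_pos: [0.5184, 0.2625, 0.0991]
orientation: [0.705, 0.623, -0.253, 0.224]
force: [-0.6, -0.7, -0.7]
width: 0.0007
grasp_force: 0.0
```

Call:
drive_tool(increments=[[[0,0,0],[0,0,0]],[[0,0,0],[0,0,0]]])

```text
clock: 16.8
ee_pos: [0.5191, 0.2666, 0.1004]
orientation: [0.705, 0.625, -0.251, 0.224]
force: [-0.9, 0.8, 0.4]
width: 0.0005
grasp_force: 0.0
```

```bash
python3 - <<'E'
from h import *
dk()
seq((*lev(1,1.15,6),3),(*lev(1,1.15,2),3))
E
```

```text
16.8 [0.5191 0.2666 0.1004] yaw -6.83 z [-0.0735 -0.629  -0.7739] F [-0.899   0.7624  0.3883] w 0.0004945222632420367 0.0
dock-frame tcp mm 2.6383057446080374 138.8732922320061 F -0.9840718755005875 0.6489082682994327 0.388341810964557 M [ 0.6769 -0.0522  0.0164]
[[[-1.9,-0.9,1.5],[0,-0.1,-0]],[[-1.9,-0.9,1.6],[0.1,-0.1,-0]],[[-1.9,-0.8,1.5],[0,0,-0]],[[-1.4,0,0],[0,0,-0]],[[-1.3,0,0],[0,0,-0]],[[-1.3,0,0],[0,0,-0]]]
```

Call:
drive_tool(increments=[[[-1.9,-0.9,1.5],[0,-0.1,0]],[[-1.9,-0.9,1.6],[0,-0.1,0]],[[-1.9,-0.8,1.5],[0,0,0]],[[-1.4,0,0],[0,0,0]],[[-1.3,0,0],[0,0,0]],[[-1.3,0,0],[0,0,0]],[[0,0,0],[0,0,0]],[[0,0,0],[0,0,0]]])

```text
clock: 17.6
ee_pos: [0.5147, 0.256, 0.1018]
orientation: [0.704, 0.624, -0.253, 0.225]
force: [-0.2, -0.1, 0.3]
width: 0.0004
grasp_force: 0.0
```

```bash
python3 - <<'E'
from h import *
dk()
print(lev(1,1.15,2)[0])
seq(*[(*lev(1,t,0),1) for t in (1.15,1.12,1.09,1.06,1.03,1.0,.97,.94)])
E
```

```text
17.6 [0.5147 0.256  0.1018] yaw -6.83 z [-0.0751 -0.6328 -0.7706] F [-0.2086 -0.1343  0.3278] w 0.0004033739257093326 0.0
dock-frame tcp mm -0.508612341811651 127.84689990110745 F -0.19097861843489616 -0.1584146327003848 0.32781180041658803 M [ 0.6817 -0.0485 -0.0621]
[0.5152 0.2565 0.103 ]
[[[-2.3,0.5,-1.3],[0.1,0.1,0]],[[-1.3,0,-1],[0,1,0]],[[-1.3,0,-1],[0,1,0]],[[-1.3,0,-1],[0,1,0]],[[-1.4,0,-1],[0,1.1,0]],[[-1.3,0,-1],[0,1,0]],[[-1.4,0,-0.9],[0,1,0]],[[-1.3,0,-1],[0,1.1,0]]]
```

Call:
drive_tool(increments=[[[-2.3,0.5,-1.3],[0,0.1,0]],[[-1.3,0,-1],[0,1,0]],[[-1.3,0,-1],[0,1,0]],[[-1.3,0,-1],[0,1,0]],[[0,0,0],[0,0,0]]])

```text
clock: 18.1
ee_pos: [0.515, 0.2537, 0.1097]
orientation: [0.711, 0.63, -0.233, 0.207]
force: [-0.8, 1.1, -1.2]
width: 0.0003
grasp_force: 0.9
```

```bash
python3 - <<'E'
from h import *
dk()
print(lev(1,1.06)[0])
seq(*[(*lev(1,t,0),1) for t in np.arange(1.02,.7,-.04)])
E
```

```text
18.1 [0.515  0.2537 0.1097] yaw -6.89 z [-0.07   -0.5888 -0.8053] F [-0.8094  1.0538 -1.22  ] w 0.00028705241513441 0.8647976280190051
dock-frame tcp mm 0.07695997860495522 125.65263768258026 F -0.9301394357743157 0.9489692107975364 -1.2199862211286387 M [ 0.9543  0.0046 -0.0735]
[0.5149 0.2538 0.1091]
[[[-1.4,-0.1,-0.9],[0.1,1.3,-0]],[[-1.8,0,-1.2],[0,1.4,-0]],[[-1.8,0,-1.3],[0,1.3,-0]],[[-1.8,0,-1.2],[0,1.4,-0]],[[-1.8,0,-1.2],[0,1.4,-0]],[[-1.9,0,-1.1],[0,1.4,-0]],[[-1.9,0,-1.1],[0,1.3,-0]],[[-1.9,0,-1.1],[0,1.4,-0]]]
[[[-1.9,0,-1],[0,1.4,-0]]]
```

Call:
drive_tool(increments=[[[-1.4,0,-0.9],[0,1.3,0]],[[-1.8,0,-1.2],[0,1.4,0]],[[-1.8,0,-1.3],[0,1.3,0]],[[-1.8,0,-1.2],[0,1.4,0]],[[0,0,0],[0,0,0]]])

```text
clock: 18.6
ee_pos: [0.5148, 0.2503, 0.1179]
orientation: [0.721, 0.639, -0.199, 0.178]
force: [-0.7, 2.3, -0.9]
width: 0.0002
grasp_force: 0.9
```

```bash
python3 - <<'E'
from h import *
dk()
print(lev(1,.9)[0])
seq(*[(*lev(1,t,0),1) for t in np.arange(.85,.49,-.05)])
E
```

```text
18.6 [0.5148 0.2503 0.1179] yaw -6.91 z [-0.0604 -0.5111 -0.8574] F [-0.6986  2.329  -0.9441] w 0.00016536051131819707 0.9372503974009305
dock-frame tcp mm 0.3440787242141003 122.17623061430047 F -0.9733146627862148 2.2281795560129374 -0.9441171335819791 M [ 0.9662  0.1722 -0.1441]
[0.5145 0.2507 0.1174]
[[[-1.7,-0.3,-1.2],[0.1,1.8,-0.1]],[[-2.3,0,-1.4],[0,1.7,0]],[[-2.4,0,-1.4],[0,1.7,0]],[[-2.3,0,-1.3],[0,1.7,0]],[[-2.4,0,-1.2],[0,1.7,0]],[[-2.4,0,-1.2],[0,1.8,0]],[[-2.5,-0.1,-1.1],[0,1.7,0]],[[-2.4,0,-1.1],[0,1.7,0]]]
```

Steady light resistance of about 2.4 N, as expected. I continue.

Call:
drive_tool(increments=[[[-1.7,-0.2,-1.2],[0,1.8,0]],[[-2.3,0,-1.4],[0,1.7,0]],[[-2.4,0,-1.4],[0,1.7,0]],[[-2.3,0,-1.3],[0,1.7,0]],[[-2.4,0,-1.2],[0,1.7,0]],[[-2.4,0,-1.2],[0,1.8,0]],[[-2.5,0,-1.1],[0,1.7,0]],[[-2.4,0,-1.1],[0,1.7,0]]])

```text
clock: 19.4
ee_pos: [0.5128, 0.2385, 0.1338]
orientation: [0.74, 0.656, -0.111, 0.099]
force: [-1.8, 3.9, 0.8]
width: 0.0002
grasp_force: 1.6
```

```bash
python3 - <<'E'
from h import *
dk()
print(lev(1,.5)[0])
seq(*[(*lev(1,t,0),1) for t in np.arange(.46,.17,-.04)])
E
```

```text
19.4 [0.5128 0.2385 0.1338] yaw -6.82 z [-0.0338 -0.2925 -0.9557] F [-1.8484  3.9049  0.7505] w 0.00024744678045358334 1.6164338146336377
dock-frame tcp mm -0.27718901920181294 110.31091686394673 F -2.304128368205868 3.6545645276111483 0.7505436114979037 M [ 0.9688  0.3146 -0.1356]
[0.513  0.2379 0.1345]
[[[-2.8,0.3,-1.3],[0.1,1.3,0.1]],[[-1.9,0,-0.8],[0,1.4,-0]],[[-2,0,-0.8],[0,1.4,-0]],[[-2,0,-0.7],[0,1.3,-0]],[[-2,0,-0.7],[0,1.4,-0]],[[-2,0,-0.6],[0,1.4,-0]],[[-2,0,-0.6],[0,1.4,-0]],[[-2.1,0,-0.6],[0,1.3,-0]]]
```

Call:
drive_tool(increments=[[[-2.2,0.2,-1.1],[0,1.3,0]],[[-1.9,0,-0.8],[0,1.4,0]],[[-2,0,-0.8],[0,1.4,0]],[[-2,0,-0.7],[0,1.3,0]],[[-2,0,-0.7],[0,1.4,0]],[[-2,0,-0.6],[0,1.4,0]],[[-2,0,-0.6],[0,1.4,0]],[[0,0,0],[0,0,0]]])

```text
clock: 20.2
ee_pos: [0.5118, 0.2244, 0.142]
orientation: [0.747, 0.661, -0.05, 0.045]
force: [-0.2, 1.3, 0.4]
width: 0.0002
grasp_force: 0.5
```

```bash
python3 - <<'E'
from h import *
dk()
print(lev(1,.22)[0])
seq(*[(*lev(1,t,0),1) for t in np.arange(.19,-.06,-.03)])
E
```

```text
20.2 [0.5118 0.2244 0.142 ] yaw -6.95 z [-0.0148 -0.1327 -0.991 ] F [-0.2353  1.3053  0.3505] w 0.0002371792380409487 0.5151489612474336
dock-frame tcp mm 0.4637847508513634 96.13922360117644 F -0.3903700028667124 1.267630994153715 0.35046541161940586 M [ 0.2455  0.1124 -0.0038]
[0.5115 0.2256 0.1425]
[[[-0.4,-0.5,-1],[0.1,1.1,-0.1]],[[-1.6,0,-0.5],[0,1.1,0]],[[-1.5,0,-0.3],[0,1,0]],[[-1.5,0,-0.4],[0,1,0]],[[-1.5,0,-0.4],[0,1.1,0]],[[-1.5,0,-0.3],[0,1,0]],[[-1.6,0,-0.3],[0,1,0]],[[-1.5,0,-0.3],[0,1.1,0]]]
[[[-1.5,0,-0.3],[0,1,0]]]
```

Call:
drive_tool(increments=[[[-1.4,-0.2,-0.6],[0,1.1,0]],[[-1.6,0,-0.5],[0,1.1,0]],[[-1.5,0,-0.3],[0,1,0]],[[-1.5,0,-0.4],[0,1,0]],[[-1.5,0,-0.4],[0,1.1,0]],[[0,0,0],[0,0,0]]])

```text
clock: 20.8
ee_pos: [0.5104, 0.2179, 0.1446]
orientation: [0.748, 0.663, -0.015, 0.014]
force: [0.2, 2.0, -1.2]
width: 0.0005
grasp_force: 1.1
```

```bash
python3 - <<'E'
from h import *
dk()
print(lev(1,.05)[0])
seq(*[(*lev(1,t,0),1) for t in (.04,.02,0,-.02,-.04)])
E
```

```text
20.8 [0.5104 0.2179 0.1446] yaw -6.91 z [-0.0043 -0.0411 -0.9991] F [ 0.2155  2.0361 -1.2269] w 0.0005397581558046999 1.1298452317714691
dock-frame tcp mm -0.13136401735329836 89.49881193048434 F -0.030673972188786456 2.047285190745795 -1.2269189585705647 M [ 0.4056 -0.0977 -0.0061]
[0.5105 0.2173 0.1454]
[[[-1.1,0.1,-0.9],[0,1,-0]],[[-1,0,-0.2],[0,0.7,-0]],[[-1,0,-0.2],[0,0.7,-0]],[[-1.1,0,-0.2],[0,0.7,-0]],[[-1,0,-0.2],[0,0.6,-0]]]
```

Call:
drive_tool(increments=[[[-1,0,-0.5],[0,1,0]],[[-1,0,-0.2],[0,0.7,0]],[[-0.8,0,-0.2],[0,0.7,0]],[[0,0,0],[0,0,0]],[[0,0,0],[0,0,0]]])

```text
clock: 21.3
ee_pos: [0.5099, 0.216, 0.1456]
orientation: [0.748, 0.664, 0.0, 0.0]
force: [-1.2, 2.8, -0.4]
width: 0.0005
grasp_force: 1.4
```

```bash
python3 -c "
from h import *
dk();print(lev(1,0)[0])"
```

```text
21.3 [0.5099 0.216  0.1456] yaw -6.84 z [ 0.0006 -0.0003 -1.    ] F [-1.2175  2.8193 -0.3963] w 0.00047970674615528306 1.3652539998292923
dock-frame tcp mm -0.38306466492293373 87.54085860427729 F -1.5473637583829234 2.6526091502480367 -0.39627340240889986 M [ 0.5272  0.1487 -0.0435]
[0.5102 0.2148 0.146 ]
```

Call:
drive_tool(increments=[[[-0.6,0,0],[0,0,0]],[[-0.6,0,0],[0,0,0]],[[0,0,0],[0,0,0]],[[0,0,0],[0,0,0]]])

```text
clock: 21.7
ee_pos: [0.5099, 0.2154, 0.1456]
orientation: [0.748, 0.664, 0.0, 0.0]
force: [-0.5, 4.5, -0.1]
width: 0.0005
grasp_force: 2.3
```

Call:
drive_tool(increments=[[[-0.6,0,0],[0,0,0]],[[0,0,0],[0,0,0]],[[0,0,0],[0,0,0]]])

```text
clock: 22.0
ee_pos: [0.5099, 0.2151, 0.1457]
orientation: [0.748, 0.664, 0.001, 0.0]
force: [-0.9, 5.6, -1.2]
width: 0.0003
grasp_force: 2.8
```

Call:
drive_tool(increments=[[[-0.6,0,0],[0,0,0]],[[-0.4,0,0],[0,0,0]],[[0,0,0],[0,0,0]],[[0,0,0],[0,0,0]]])

```text
clock: 22.4
ee_pos: [0.5098, 0.215, 0.1458]
orientation: [0.748, 0.664, 0.001, -0.0]
force: [-1.2, 7.8, -2.2]
width: 0.0002
grasp_force: 3.6
```

Call:
drive_tool(increments=[[[-0.6,0,0],[0,0,0]],[[-0.4,0,0],[0,0,0]],[[0,0,0],[0,0,0]],[[0,0,0],[0,0,0]]])

```text
clock: 22.8
ee_pos: [0.5098, 0.2148, 0.1458]
orientation: [0.747, 0.664, 0.002, -0.0]
force: [0.8, 9.1, -1.8]
width: 0.0006
grasp_force: 4.5
```

```bash
python3 -c "
from h import *
dk();print(lev(1,0)[0])"
```

```text
22.8 [0.5098 0.2148 0.1458] yaw -6.74 z [ 0.002   0.0029 -1.    ] F [ 0.7806  9.1167 -1.8395] w 0.0006161418595196283 4.457406476140022
dock-frame tcp mm -0.39820972082750233 86.39563872829088 F -0.3202853511355418 9.144475742491377 -1.839454908330589 M [ 1.9322  0.0187 -0.0085]
[0.5102 0.2148 0.146 ]
```

The left lever is against its stop: 9 N, and the position matches upright. I back off and go over to the right lever.

Call:
drive_tool(increments=[[[4,0,0],[0,0,0]],[[15,0,0],[0,0,0]],[[5,0,-30],[0,0,0]],[[0,0,-45],[0,0,0]],[[0,0,-40],[0,0,0]],[[0,0,0],[0,0,0]]])

```text
clock: 23.4
ee_pos: [0.5163, 0.2376, 0.2671]
orientation: [0.748, 0.663, 0.005, 0.002]
force: [0.3, 0.3, 0.3]
width: 0.0008
grasp_force: 0.0
```

```bash
python3 - <<'E'
from h import *
dk()
P,Q=lev(-1,1.15,15);A=D-V*.16+np.array([0,0,.25])
seq((A,Q,8),(np.array([*A[:2],.13]),Q,5),(P,Q,3))
E
```

```text
23.4 [0.5163 0.2376 0.2671] yaw -6.88 z [ 0.0113  0.0036 -0.9999] F [0.3161 0.3131 0.3419] w 0.0007717797217721475 0.0
dock-frame tcp mm 3.317323880347492 109.83843016981398 F 0.27621450352328136 0.34884494829004586 0.3418667227901636 M [-0.0928  0.0796 -0.033 ]
[[[-33.7,-0.5,2],[0.1,4.9,0]],[[-33.8,-0.4,-1],[0,4.9,0.1]],[[-33.6,-0.4,-3.8],[0.1,4.9,-0]],[[-33.1,-0.4,-6.6],[0.1,4.9,0]],[[-32.5,-0.4,-9.5],[0.1,4.9,0.1]],[[-31.5,-0.4,-12.2],[0,4.9,-0]],[[-30.4,-0.4,-14.9],[0.1,4.9,0]],[[-28.9,-0.4,-17.3],[0.1,5,0]]]
[[[-15.3,0,18.4],[0,0,0]],[[-15.3,0,18.5],[0,0,0]],[[-15.3,0,18.5],[0,0,0]],[[-15.3,0,18.5],[0,0,0]],[[-15.3,0,18.5],[0,0,0]],[[-1.9,0,13.7],[0,0,0]],[[-2,0,13.6],[0,0,0]],[[-1.9,0,13.7],[0,0,0]]]
```

Call:
drive_tool(increments=[[[-33.7,-0.4,2],[0,4.9,0]],[[-33.8,-0.4,-1],[0,4.9,0]],[[-33.6,-0.4,-3.8],[0,4.9,0]],[[-33.1,-0.4,-6.6],[0,4.9,0]],[[-32.5,-0.4,-9.5],[0,4.9,0]],[[-31.5,-0.4,-12.2],[0,4.9,0]],[[-30.4,-0.4,-14.9],[0,4.9,0]],[[-28.9,-0.4,-17.3],[0,5,0]]])

```text
clock: 24.2
ee_pos: [0.4768, -0.0333, 0.2449]
orientation: [0.704, 0.625, 0.253, -0.223]
force: [1.7, 0.0, -0.4]
width: 0.0005
grasp_force: 0.0
```

Call:
drive_tool(increments=[[[0,0,0],[0,0,0]],[[0,0,0],[0,0,0]],[[0,0,0],[0,0,0]]])

```text
clock: 24.5
ee_pos: [0.477, -0.0303, 0.2446]
orientation: [0.704, 0.626, 0.251, -0.223]
force: [0.4, 0.4, -0.1]
width: 0.0004
grasp_force: 0.0
```

```bash
python3 - <<'E'
from h import *
dk();print(env.get_obs()["joint_pos"])
P,Q=lev(-1,1.15,15);A=D-V*.16
seq((np.array([*A[:2],.13]),Q,5),(P,Q,3))
E
```

```text
24.5 [ 0.477  -0.0303  0.2446] yaw -6.74 z [ 0.0743  0.6291 -0.7738] F [ 0.4396  0.45   -0.0503] w 0.00038200436168096813 0.0
dock-frame tcp mm -3.4505712617031876 -160.87670950347768 F 0.38234133018274025 0.499525672735991 -0.050269561836155274 M [-0.7703  0.1023 -0.0266]
[ 0.4158  0.315   0.0652  1.9512 -0.696   1.2492  0.7181]
[[[-14.4,0.7,17.9],[0,0,0]],[[-14.4,0.7,17.8],[0,0.1,0]],[[-14.4,0.7,17.8],[-0.1,0,0.1]],[[-14.4,0.7,17.9],[0,0.1,-0]],[[-14.5,0.6,17.8],[0,0,0]],[[-1.9,0,13.6],[0,0,0]],[[-1.9,0.1,13.6],[0,0,0]],[[-2,0,13.7],[0,0,0]]]
```

Call:
drive_tool(increments=[[[-14.4,0.7,17.9],[0,0,0]],[[-14.4,0.7,17.8],[0,0,0]],[[-14.4,0.7,17.8],[0,0,0]],[[-14.4,0.7,17.9],[0,0,0]],[[-14.5,0.6,17.8],[0,0,0]],[[-1.9,0,13.6],[0,0,0]],[[-1.9,0,13.6],[0,0,0]],[[-1,0,7],[0,0,0]]])

```text
clock: 25.3
ee_pos: [0.4828, -0.0109, 0.1005]
orientation: [0.703, 0.626, 0.252, -0.224]
force: [-0.3, -0.5, 0.3]
width: 0.0005
grasp_force: 0.0
```

Call:
drive_tool(increments=[[[0,0,0],[0,0,0]],[[0,0,0],[0,0,0]],[[0,0,0],[0,0,0]]])

```text
clock: 25.6
ee_pos: [0.4834, -0.0137, 0.1013]
orientation: [0.704, 0.625, 0.252, -0.222]
force: [-0.2, -0.1, 0.1]
width: 0.0003
grasp_force: 0.0
```

```bash
python3 - <<'E'
from h import *
dk();print(lev(-1,1.15,15)[0])
seq((*lev(-1,1.15,6),4),(*lev(-1,1.15,2),2))
E
```

```text
25.6 [ 0.4834 -0.0137  0.1013] yaw -6.85 z [ 0.0773  0.6283 -0.7741] F [-0.1846 -0.1266  0.0551] w 0.00025283566901452333 0.0
dock-frame tcp mm 0.9167500116767164 -143.67351553136618 F -0.1680361940142714 -0.14781799467216622 0.055073411497556346 M [-0.82    0.211  -0.0073]
[ 0.4832 -0.0084  0.0947]
[[[2.2,-0.2,2.1],[0,0.1,0]],[[2.3,-0.3,2.1],[0,0,0.1]],[[2.2,-0.2,2.1],[0.1,0.1,-0]],[[2.2,-0.2,2.1],[0,0.1,0]],[[2,0,-0],[0,0,0]],[[2,0,-0],[0,0,0]]]
```

Call:
drive_tool(increments=[[[2.2,-0.2,2.1],[0,0,0]],[[2.3,-0.3,2.1],[0,0,0]],[[2.2,-0.2,2.1],[0,0.1,0]],[[2.2,-0.2,2.1],[0,0.1,0]],[[2,0,0],[0,0,0]],[[2,0,0],[0,0,0]],[[0,0,0],[0,0,0]],[[0,0,0],[0,0,0]]])

```text
clock: 26.4
ee_pos: [0.4839, 0.002, 0.1024]
orientation: [0.704, 0.625, 0.253, -0.224]
force: [-0.9, 0.4, 0.3]
width: 0.0001
grasp_force: 0.0
```

```bash
python3 - <<'E'
from h import *
dk();print(lev(-1,1.15,2)[0])
seq(*[(*lev(-1,t,0),1) for t in (1.15,1.12,1.09,1.06,1.02,.98,.94,.9)])
E
```

```text
26.4 [0.4839 0.002  0.1024] yaw -6.83 z [ 0.0765  0.6314 -0.7717] F [-0.9291  0.3636  0.273 ] w 6.361912209912275e-05 0.0
dock-frame tcp mm -0.5637403449337202 -128.0287689487773 F -0.9660949723957188 0.24929289513785025 0.2729646431282167 M [-0.8835  0.1545 -0.017 ]
[0.4844 0.0015 0.103 ]
[[[2.1,0.6,-0.7],[0,0,0.1]],[[1.3,0,-1.1],[0,-1,-0]],[[1.3,0,-1],[0,-1,-0]],[[1.3,0,-1],[0,-1.1,-0]],[[1.8,0,-1.3],[0,-1.3,-0]],[[1.8,0,-1.3],[0,-1.4,-0]],[[1.8,0,-1.3],[0,-1.4,-0]],[[1.9,0,-1.2],[0,-1.4,-0]]]
```

Call:
drive_tool(increments=[[[2.1,0.5,-0.7],[0,0,0]],[[1.3,0,-1.1],[0,-1,0]],[[1.3,0,-1],[0,-1,0]],[[1.3,0,-1],[0,-1.1,0]],[[1.8,0,-1.3],[0,-1.3,0]],[[0,0,0],[0,0,0]]])

```text
clock: 27.0
ee_pos: [0.4849, 0.0052, 0.1119]
orientation: [0.713, 0.634, 0.226, -0.199]
force: [-1.6, -2.8, -0.9]
width: 0.0003
grasp_force: 1.0
```

```bash
python3 - <<'E'
from h import *
dk();print(lev(-1,1.02)[0])
seq(*[(*lev(-1,t,0),1) for t in np.arange(.98,.69,-.04)])
E
```

```text
27.0 [0.4849 0.0052 0.1119] yaw -6.75 z [ 0.0694  0.5694 -0.8191] F [-1.5612 -2.8223 -0.8647] w 0.0003344600655186239 0.9760024154093117
dock-frame tcp mm 0.08531553310500614 -124.74167216355357 F -1.2107874755082808 -2.9894521841581767 -0.8646802829554782 M [-1.084   0.3813  0.0701]
[0.4848 0.0048 0.1112]
[[[1.2,-0.1,-0.9],[0,-1.3,0.2]],[[1.8,0,-1.3],[0,-1.4,0]],[[1.8,0,-1.2],[0,-1.4,0]],[[1.8,0,-1.2],[0,-1.3,0]],[[1.9,0,-1.1],[0,-1.4,0]],[[1.9,0,-1.1],[0,-1.4,0]],[[1.9,0,-1.1],[0,-1.4,0]],[[1.9,0,-1],[0,-1.3,-0]]]
```

Call:
drive_tool(increments=[[[1.2,0,-0.9],[0,-1.3,0]],[[1.8,0,-1.3],[0,-1.4,0]],[[1.8,0,-1.2],[0,-1.4,0]],[[1.8,0,-1.2],[0,-1.3,0]],[[1.9,0,-1.1],[0,-1.4,0]],[[1.9,0,-1.1],[0,-1.4,0]],[[1.9,0,-1.1],[0,-1.4,0]],[[1.9,0,-1],[0,-1.3,0]]])

```text
clock: 27.8
ee_pos: [0.4855, 0.0124, 0.1261]
orientation: [0.732, 0.649, 0.157, -0.138]
force: [-0.0, -2.6, -1.4]
width: 0.0005
grasp_force: 1.4
```

```bash
python3 - <<'E'
from h import *
dk();print(lev(-1,.70)[0])
seq(*[(*lev(-1,t,0),1) for t in np.arange(.65,.29,-.05)])
E
```

```text
27.8 [0.4855 0.0124 0.1261] yaw -6.85 z [ 0.0498  0.4052 -0.9129] F [-0.0296 -2.6182 -1.3592] w 0.0004770554986299185 1.4349106466397643
dock-frame tcp mm -0.17563286035512135 -117.44383307202524 F 0.2851360186103403 -2.6027572934108303 -1.3591864376330876 M [-1.1728  0.2019 -0.0219]
[0.4857 0.0129 0.1266]
[[[3,0.2,-1.5],[0,-1.7,0.1]],[[2.4,0,-1.2],[0,-1.8,-0]],[[2.5,0,-1.2],[0,-1.7,-0]],[[2.4,0,-1],[0,-1.7,-0]],[[2.5,0,-1],[0,-1.7,-0]],[[2.4,0,-1],[0,-1.7,-0]],[[2.5,0,-0.9],[0,-1.8,-0]],[[2.5,0,-0.9],[0,-1.7,-0]]]
```

Call:
drive_tool(increments=[[[2.5,0.1,-1.3],[0,-1.7,0]],[[2.4,0,-1.2],[0,-1.8,0]],[[2.5,0,-1.2],[0,-1.7,0]],[[2.4,0,-1],[0,-1.7,0]],[[2.5,0,-1],[0,-1.7,0]],[[2.4,0,-1],[0,-1.7,0]],[[2.5,0,-0.9],[0,-1.8,0]],[[2.5,0,-0.9],[0,-1.7,0]]])

```text
clock: 28.6
ee_pos: [0.4874, 0.0284, 0.1403]
orientation: [0.745, 0.661, 0.068, -0.059]
force: [0.3, -2.1, -1.5]
width: 0.0004
grasp_force: 1.2
```

```bash
python3 - <<'E'
from h import *
dk();print(lev(-1,.30)[0])
seq(*[(*lev(-1,t,0),1) for t in np.arange(.27,.05,-.03)])
E
```

```text
28.6 [0.4874 0.0284 0.1403] yaw -6.85 z [ 0.0225  0.1774 -0.9839] F [ 0.2936 -2.0642 -1.5291] w 0.0004481992789434266 1.2484826626314316
dock-frame tcp mm -0.2261435219099437 -101.34279029800226 F 0.5394437234145313 -2.014008135020849 -1.5291200731391386 M [-0.8849  0.0635 -0.0051]
[0.4877 0.0287 0.1406]
[[[1.8,0.2,-0.7],[0.1,-1,0.1]],[[1.6,0,-0.5],[0,-1.1,-0]],[[1.5,0,-0.4],[0,-1,-0]],[[1.5,0,-0.4],[0,-1,-0]],[[1.5,0,-0.4],[0,-1,-0]],[[1.5,0,-0.4],[0,-1.1,-0]],[[1.5,0,-0.4],[0,-1,-0]],[[1.5,0,-0.3],[0,-1,-0]]]
```

Call:
drive_tool(increments=[[[1.6,0.2,-0.6],[0,-1,0]],[[1.6,0,-0.5],[0,-1.1,0]],[[1.5,0,-0.4],[0,-1,0]],[[1.5,0,-0.4],[0,-1,0]],[[1.5,0,-0.4],[0,-1,0]],[[1.5,0,-0.4],[0,-1.1,0]],[[1.5,0,-0.4],[0,-1,0]],[[0,0,0],[0,0,0]]])

```text
clock: 29.4
ee_pos: [0.4888, 0.0393, 0.1447]
orientation: [0.747, 0.664, 0.021, -0.018]
force: [1.0, -1.2, -0.7]
width: 0.0006
grasp_force: 0.5
```

```bash
python3 - <<'E'
from h import *
dk();print(lev(-1,.09)[0])
seq(*[(*lev(-1,t,0),1) for t in (.06,.04,.02,0)])
E
```

```text
29.4 [0.4888 0.0393 0.1447] yaw -6.75 z [ 0.0074  0.055  -0.9985] F [ 0.9623 -1.2346 -0.7415] w 0.0006310000613402888 0.5351588688790798
dock-frame tcp mm -0.19867342179217384 -90.33396641487396 F 1.1036265780604546 -1.110036526782517 -0.7415360111022677 M [-0.3901  0.0373  0.0262]
[0.4889 0.0387 0.1449]
[[[0.9,0.2,-0.6],[0,-1.1,0.2]],[[1.1,0,-0.2],[0,-0.7,-0.1]],[[1,0,-0.2],[0,-0.7,0]],[[1,0,-0.2],[0,-0.7,0]]]
```

Call:
drive_tool(increments=[[[0.9,0.1,-0.5],[0,-1.1,0]],[[1.1,0,-0.2],[0,-0.7,0]],[[1,0,-0.2],[0,-0.7,0]],[[0.8,0,-0.2],[0,-0.6,0]],[[0,0,0],[0,0,0]],[[0,0,0],[0,0,0]]])

```text
clock: 30.0
ee_pos: [0.4893, 0.0421, 0.1458]
orientation: [0.748, 0.664, 0.001, -0.0]
force: [-1.5, -4.5, 3.0]
width: 0.0004
grasp_force: 2.2
```

Call:
drive_tool(increments=[[[0.6,0,0],[0,0,0]],[[0.4,0,0],[0,0,0]],[[0,0,0],[0,0,0]],[[0,0,0],[0,0,0]]])

```text
clock: 30.4
ee_pos: [0.4893, 0.0422, 0.1458]
orientation: [0.748, 0.663, 0.0, -0.0]
force: [-2.1, -6.2, 2.6]
width: 0.0004
grasp_force: 3.2
```

```bash
python3 -c "
from h import *
dk();print(lev(-1,0)[0])"
```

```text
30.4 [0.4893 0.0422 0.1458] yaw -6.88 z [ 0.0004  0.0008 -1.    ] F [-2.1431 -6.1685  2.6018] w 0.00044545823915622594 3.2342559099197388
dock-frame tcp mm -0.015436377337104908 -87.44371589883954 F -1.3865406035433974 -6.381332319104928 2.601791655542434 M [-1.4249  0.6055 -0.0116]
[0.4894 0.0432 0.146 ]
```

Call:
drive_tool(increments=[[[0.6,0,0],[0,0,0]],[[0.6,0,0],[0,0,0]],[[0,0,0],[0,0,0]],[[0,0,0],[0,0,0]]])

```text
clock: 30.8
ee_pos: [0.4893, 0.0424, 0.1458]
orientation: [0.749, 0.663, -0.0, 0.0]
force: [-2.4, -8.8, 4.3]
width: 0.0003
grasp_force: 4.4
```

Call:
drive_tool(increments=[[[0.6,0,0],[0,0,0]],[[0.4,0,0],[0,0,0]],[[0,0,0],[0,0,0]],[[0,0,0],[0,0,0]]])

```text
clock: 31.2
ee_pos: [0.4893, 0.0426, 0.1458]
orientation: [0.749, 0.663, -0.0, 0.0]
force: [-2.8, -10.0, 5.6]
width: 0.0006
grasp_force: 5.4
```

```bash
python3 -c "
from h import *
dk()"
```

```text
31.2 [0.4893 0.0426 0.1458] yaw -6.96 z [-0.0002 -0.001  -1.    ] F [ -2.843  -10.03     5.6408] w 0.0005649977999149626 5.379638001322746
dock-frame tcp mm -0.031174691444396597 -87.07738721748404 F -1.6174316967592683 -10.298914181642504 5.640811901065354 M [-2.3412  0.7376  0.0316]
```

The force rises with no travel, so the right lever seems to be at its stop. I back off and look.

Call:
drive_tool(increments=[[[-4,0,0],[0,0,0]],[[-15,0,0],[0,0,0]],[[-20,0,-20],[0,0,0]],[[-20,0,-45],[0,0,0]],[[-20,0,-45],[0,0,0]],[[-10,0,-20],[0,0,0]],[[0,0,0],[0,0,0]],[[0,0,0],[0,0,0]]])

```text
clock: 32.0
ee_pos: [0.4796, -0.0419, 0.2757]
orientation: [0.748, 0.664, 0.002, -0.0]
force: [-0.7, -1.0, -0.8]
width: 0.0008
grasp_force: 0.0
```

```bash
python3 - <<'E'
from h import *
dk();c=optics.camera_info("wrist");im=optics.snapshot("wrist");s=optics.snapshot("side");s2=optics.snapshot("scene")
f=lambda im,x,y,w=100,h=75:cv2.resize(im[y:y+h,x:x+w],(400,300),interpolation=cv2.INTER_CUBIC)
cv2.imwrite("pics/m3.png",np.vstack([np.hstack([f(im,200,20,160,120),f(im,180,110,200,150)]),np.hstack([f(s2,205,110),f(s,255,110)])])[...,::-1])
h=cv2.cvtColor(im,cv2.COLOR_RGB2HSV)
for b in blobs(h,(0,170,80),(7,255,255),(240,0,90,240),10)+blobs(h,(173,170,80),(179,255,255),(240,0,90,240),10):
    p=onz("wrist",b[1],.158,c)-D;print(b[0],b[1],"dock uv if top z.158",U@p,V@p)
for n,q in(("side",s),("scene",s2)):
    for b in blobs(cv2.cvtColor(q,cv2.COLOR_RGB2HSV),(0,180,90),(6,255,255),(210,100,150,100),10): print(n,b[0],b[1])
E
```

```text
32.0 [ 0.4796 -0.0419  0.2757] yaw -6.79 z [ 0.0027  0.0032 -1.    ] F [-0.6884 -1.0209 -0.8013] w 0.0007618383467557253 0.0
dock-frame tcp mm 0.457773793919287 -172.1007239448941 F -0.5607441532063704 -1.0962413129511255 -0.8012841696415565 M [-0.0445  0.1305 -0.0363]
[265  70  24  26 349] [276.9341  86.1719] dock uv if top z.158 -0.00043787182591930446 -0.06838460724005672
[271  98  12   6  60] [276.9167 100.8167] dock uv if top z.158 -0.00041079556696348515 -0.08090166622137365
side [304 130   6  14  58] [306.431 134.931]
side [300 152  10  29 163] [303.5706 164.7607]
scene [241 142   5   7  12] [242.6667 144.25  ]
scene [267 157   5   3  10] [269.  157.9]
```

View pics/m3.png

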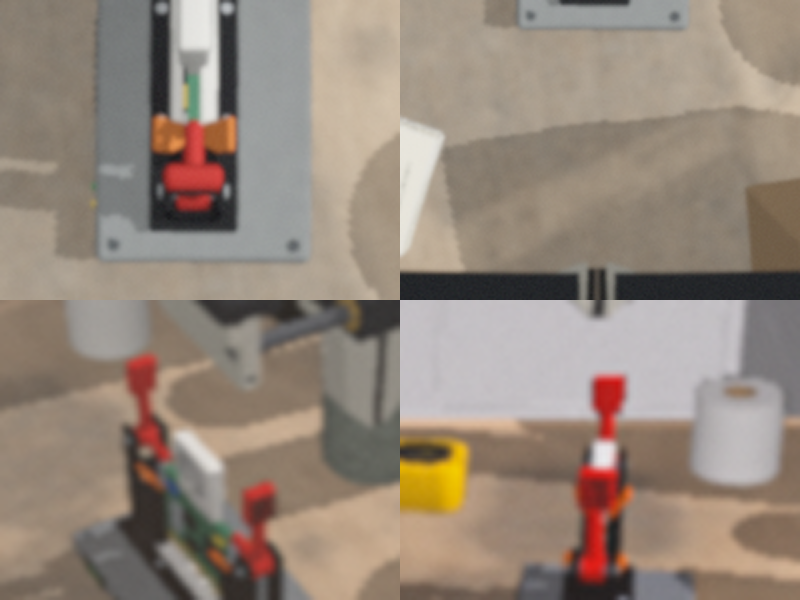

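The mosaic shows the card low in the dock, with both red levers upright and the arm clear. A quick triangulation of the two paddles will confirm it.

```bash
python3 - <<'E'
from h import *
P={}
for k,a,b in(("L",(239.9,128.4),(306.7,132.9)),("R",(269.4,160.2),(304.0,156.5))):
    p,e=tri([ray("scene",a),ray("side",b)]);P[k]=p;print(k,"uvz",U@(p-D),V@(p-D),p[2],e)
print("spread",V@(P["L"]-P["R"]))
E
```

```text
L uvz -0.0010637237336676027 0.07068082315745358 0.14573640060089077 0.0002477684734257313
R uvz -0.0006310002484831335 -0.07294078639573165 0.14674726860377105 0.00040964629894809306
spread 0.1436216095531852
```

The paddles are 143.6 mm apart (144 expected when upright) at z of about 0.146 (expected). Both levers are upright, so I hand in.

```bash
python3 -c "
from station import env
print(env.hand_in())"
```

```text
the job is handed in; nothing more can be done
None
```

I handed the job in at about 32 s. The card is down in the dock and both red levers are closed upright against their stops (last push 9–10 N), with the arm clear; the seated height was not measured and the hand-in returned no verdict.

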